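# Set up the tray dibbler for the next sowing

## Robot

A 7-joint arm with a two-finger parallel gripper is mounted at the origin on the work surface. World frame = base frame: x ahead of the robot, y to its left, z up, the work surface at z = 0. Lengths are in mm, angles in rad, forces in N, time in s.
With the tool pointing down it reaches from about 350 to 900 mm from the base axis. Payload 7.2 kg.
Tool frame: the origin (TCP) lies at the centre of the arm's flange, where the gripper is bolted on; the fingertips stand 173 mm ahead of it and the grasp point (between the pads) lies 155 mm ahead of it; z points along the fingers, y is the line along which they close (so a half turn about z gives the same grasp; the last joint's range is limited). The gripper opens to 85 mm and grips with 20 to 120 N. Pads are 22 mm wide; open, the fingers measure 114 mm over their backs; the gripper's body (76 mm by 85 mm) begins 54 mm behind the grasp point. The pads swing forward as they close: fully open they stand 13 mm farther back than shut.
Start: joints at [1.084, 0.411, -0.013, 1.596, 0.006, 1.134, -0.082], TCP at [254.152, -570.99, 404.697] pointing down, gripper open.
Joint ranges: [-2.95, 2.95], [-0.29, 1.99], [-1.47, 1.44], [0.14, 2.54], [-1.03, 4.17], [0.13, 1.85], [-2.86, 2.86]. Speed limits (rad/s): [2.39, 2.39, 3.01, 3.01, 3.14, 3.14, 3.14].

## Interface

Orientations are given as a unit quaternion [w, x, y, z].
In Python, from station import arm, cams, job gives the robot as it stands. The module is installed in compiled form; this text tells all that it offers.
- The arm moves only by the tool move_arm, never from a script. Its argument "targets" is text: rows parted by semicolons, each of 7 numbers parted by spaces: the shift along the tool's x, y, z normalised to -1 to 1, where 1 is 40 mm, then the turn, a rotation vector about the tool's x, y, z normalised to -1 to 1, where 1 is 0.15 rad, then the opening, from 0 (shut) to 1 (fully open). In form: x y z rx ry rz fingers; .... A call has exactly 8 rows; each row shifts and turns the commanded pose from where the row before left it, along the tool's axes as they then stand; what a row does not reach is not made up. A row lasts 1/10 s, in which the tool goes at most 50 mm and 8.59 degrees, less where a joint would pass 70% of its speed; a pose out of reach is approached as far as the arm can. A call with a number of a shift or a turn outside -1 to 1 is refused whole. A call with a gripper value outside its range is refused whole. The fingers move at their own pace and stop on an object; "squeeze" is the grip in N (left out, the last holds). Time passes only in rows, so rows that do not move let the fingers close, or fill a call up. It gives the time, the measured TCP pose, the force, the opening and the grip force at its end, in the units of the state.
- arm.observe(): the state, without advancing time (a new reading comes with each control period).
- cams.capture(name): name is "side" or "top"; returns the picture (400x640x3 uint8, red, green, blue); there is no depth.
- cams.camera_params(name): a dict with "camera_matrix" (3x3 intrinsics, pixels), "dist" ([k1, k2, p1, p2, k3] as OpenCV has them; the pictures are not rectified), "pose" (4x4, takes a point from camera to world coordinates). Camera axes: x right, y down, z forward; pixel columns grow to the right and rows downward; lengths in mm; the calibration is good to about 2 mm. A picture is of the moment at which its call begins. camera_params takes no time and is no camera call.
- job.sign_off(): hands the job in; it is judged then, once.
The state is a dict: "time": time; "joint_pos": joint angles; "joint_velocities": joint speeds; "tau": joint torques, N m; "ee_pos": TCP position; "ee_rot": TCP orientation; "ft_force": force on the tool from outside, world axes, zero at the start; "ft_torque": the same for the moment, N m; "gripper_width": opening from 0.0 (shut) to 1.0 (fully open); "grip_force": force on a finger pad.
Only numpy, scipy, OpenCV 4.12 (cv2) and the standard library are available. Lean on these libraries where they do the work, as an engineer would, in place of code of your own. Each camera call takes 0.05 s, during which the arm holds its last target. There are 200 camera calls.

## Task

Get the green dibbler ready: swing its orange lock lever over to released (away from the robot), turn the black depth knob until the black pointer lines up with the red mark, then swing the lever back to locked without losing the setting. Before, between or after that, move the worn brown drums from the dibbler's V cradles into the grey wash tray, and seat every coloured drum from the table in the cradles, one per cradle, any cradle, both axle ends down in the Vs. Leave the bottle, the seed tin and the snips where they are.

Things in the scene. Friction and masses are not known exactly. Their poses are not given: they have to be found in the camera images.
- dibbler: Green bench fixture, screwed down. Plate 160 mm (x) by 430 mm (y -198 to +232), 10 mm thick; origin on the table, x away from the robot. Depth box 130 x 96 mm centred at (0, -145), top 50 mm up, bears knob, pointer and red mark. Two rails along y, 84 mm apart inside, 112 outside, carry four pairs of aluminium V cradles, tops 62 mm up. Lock lever at the +y end.
- cradle0 (a point): Cradle 1 of 4 from the depth box: point midway between its two V plates where the centre of a seated drum lies, 50 mm above the table, axle along the dibbler's x. Cradles are 64 mm apart in y. The V is open upwards, 40 degrees each side of vertical, 38 mm wide at the top; it centres the axle. Endways the drum has 4 mm play each way between the rails. Plate below at 10 mm.
- cradle1 (a point): Cradle 2 of 4 from the depth box: point midway between its two V plates where the centre of a seated drum lies, 50 mm above the table, axle along the dibbler's x. Cradles are 64 mm apart in y. The V is open upwards, 40 degrees each side of vertical, 38 mm wide at the top; it centres the axle. Endways the drum has 4 mm play each way between the rails. Plate below at 10 mm.
- cradle2 (a point): Cradle 3 of 4 from the depth box: point midway between its two V plates where the centre of a seated drum lies, 50 mm above the table, axle along the dibbler's x. Cradles are 64 mm apart in y. The V is open upwards, 40 degrees each side of vertical, 38 mm wide at the top; it centres the axle. Endways the drum has 4 mm play each way between the rails. Plate below at 10 mm.
- cradle3 (a point): Cradle 4 of 4 from the depth box: point midway between its two V plates where the centre of a seated drum lies, 50 mm above the table, axle along the dibbler's x. Cradles are 64 mm apart in y. The V is open upwards, 40 degrees each side of vertical, 38 mm wide at the top; it centres the axle. Endways the drum has 4 mm play each way between the rails. Plate below at 10 mm.
- drum0: Blue dibble drum, about 150 g, may be absent: square spiked body 28 x 28 mm, 76 mm long, with a 14 mm steel axle stub 22 mm long at each end, 120 mm overall. Origin at its centre; x along the axle. All four sides are alike, any may be up. Lying on the table its centre is 14 mm up. Starts on the table to the robot's right, axle roughly along world y.
- drum1: Yellow dibble drum, about 150 g, may be absent: square spiked body 28 x 28 mm, 76 mm long, with a 14 mm steel axle stub 22 mm long at each end, 120 mm overall. Origin at its centre; x along the axle. All four sides are alike, any may be up. Lying on the table its centre is 14 mm up. Starts on the table to the robot's right, axle roughly along world y.
- drum2: Orange dibble drum, about 150 g, may be absent: square spiked body 28 x 28 mm, 76 mm long, with a 14 mm steel axle stub 22 mm long at each end, 120 mm overall. Origin at its centre; x along the axle. All four sides are alike, any may be up. Lying on the table its centre is 14 mm up. Starts on the table to the robot's right, axle roughly along world y.
- worn0: Worn, muddy brown dibble drum, may be absent (one or two are there): same shape and size as the coloured ones (28 x 28 x 76 mm body, 14 mm axle, 120 mm overall), origin at its centre, x along the axle. Starts seated in one of the cradles, its centre 50 mm above the table; belongs in the wash tray.
- worn1: Worn, muddy brown dibble drum, may be absent (one or two are there): same shape and size as the coloured ones (28 x 28 x 76 mm body, 14 mm axle, 120 mm overall), origin at its centre, x along the axle. Starts seated in one of the cradles, its centre 50 mm above the table; belongs in the wash tray.
- worn2: Worn, muddy brown dibble drum, may be absent (one or two are there): same shape and size as the coloured ones (28 x 28 x 76 mm body, 14 mm axle, 120 mm overall), origin at its centre, x along the axle. Starts seated in one of the cradles, its centre 50 mm above the table; belongs in the wash tray.
- wash_tray: Grey open plastic tray, fixed to the table, to the robot's left beyond the lever: 178 mm (its x) by 150 mm (its y), 35 mm high, walls 4 mm, floor about 4 mm thick; origin under its centre on the table. Two drums fit side by side, axles along its x, about 60 mm apart.
- depth_knob_grip (a point): Black depth knob on the depth box: disc 44 mm across, 8 mm high, with an upright grip bar 42 mm long, 14 mm thick, 32 mm tall. This point is on its vertical turning axis, 7 mm below the bar's top, 87 mm above the table. Its x runs along the bar's length and turns with it: pinch across its y.
- depth_knob (a joint): Knob angle, 0 to 7 rad, growing clockwise as seen from above; the bar runs along the dibbler's x at 0. It turns easily (0.04 N m) and stays where it is left. Each rad moves the pointer 10 mm towards the dibbler's +y (towards the cradles).
- pointer_tip (a point): Tip of the black pointer, a 3 mm wide blade along the dibbler's x on the white scale on the depth box, 56 mm above the table. It slides along the dibbler's y as the knob turns; do not handle it. Starts 20 to 54 mm short of the red mark, on its -y side.
- mark_tip (a point): Tip of the red mark, a 3 mm wide blade facing the pointer from the far side of the scale, 4 mm beyond the pointer's tip in the dibbler's x. It stays put during a run; the pointer is set when both have the same y in the dibbler's frame.
- lock_lever (a joint): Lock lever angle, rad: 0 = locked, leaning 0.5 rad towards the robot (dibbler's -x); 1.0 = released, leaning 0.5 rad away. Starts at 0 to 0.12, stays where left, moves at about 1 N at the ball. Its axis runs along the dibbler's y through dibbler (0, 205) mm, 32 mm above the table. Its base block is 70 x 50 mm, top 35 mm up.
- lock_lever_tip (a point): Centre of the orange ball, 26 mm across, on the end of the lock lever, 70 mm from the lever's axis; 93 mm above the table at either end of the swing and 102 mm upright.
- bottle: Small yellow drinking bottle with black cap, 68 mm across, 140 mm tall, standing beyond the work; origin under its centre. Leave alone.
- seed_tin: Green seed tin, 72 mm across, 85 mm tall, standing beyond the drums; origin under its centre. Leave alone.
- snips: Orange-handled thinning snips, 165 mm long, 16 mm high, lying near the robot on its right; origin at the pivot. Leave alone.
Not all that is in view belongs to the job. What is meant by the drum0 is not purple or turquoise, and is the smaller of those in its own colour.

How it is judged:
By the outcome, as a careful person would: the job done as asked, in the order asked, and still so for the second after the job is handed in, with the robot touching nothing.
Of worn0, worn1, worn2 only 1 to 2 are there at a start; the rules pass over those that are not, and their reading is None.
Of drum0, drum1, drum2 only 2 to 3 are there at a start; the rules pass over those that are not, and their reading is None.
At some moment in a run one of drum0, drum1, drum2 may be knocked a few centimetres aside while the robot is not near it.
Once in a run the grip may slacken for a moment while it holds something.
It also fails if it takes over 210 s, if anything falls off the work surface, if the arm or the gripper's body presses on something with over 40 N, if the wrist force passes 120 N, or if a joint passes its speed limit or range.

## Working session

There is one attempt and no reset: what is moved stays moved. The work goes in short steps, Python scripts to look and compute and a tool call to move; the robot and the scene stay as the last step left them, time stands still between calls to the robot, and variables do not carry over. Pictures are saved under pics/ and viewed, at most 14 in all, crops included, and the job is handed in when it is done.

Besides the shell and the picture viewer there is one more tool, called as name(argument=value, ...) on one line, values as JSON. move_arm: Moves the arm, as the interface text tells. Scaled input: -1 to 1 covers 40 mm each way for a shift and 0.15 rad each way for a turn. Its arguments: {"type":"object","properties":{"targets":{"type":"string"},"squeeze":{"type":"number"}},"required":["targets"]}

```bash
mkdir -p pics
python3 - <<'E'
from station import arm,cams,job
import cv2,numpy as np
s=arm.observe();print(s)
for n in("top","side"):
    im=cams.capture(n);cv2.imwrite(f"pics/{n}0.png",im[:,:,::-1])
    p=cams.camera_params(n);print(n,np.array(p["camera_matrix"]).tolist(),p["dist"],np.round(p["pose"],3).tolist())
E
```

```text
{'time': 0.0, 'joint_pos': array([ 1.08374625,  0.4119043 , -0.01273499,  1.59705103,  0.00562354,
        1.13428467, -0.08222549]), 'joint_velocities': array([ 0.0008085 ,  0.00031892,  0.00087644,  0.00100692, -0.0005384 ,
       -0.00038962, -0.00010832]), 'tau': array([-3.62232076e-04, -6.00627494e+01,  6.81808814e-01, -2.99412113e+01,
        1.38014925e-02,  1.07760594e-02, -9.61241454e-06]), 'ee_pos': array([ 254.09361314, -570.78131342,  403.84712297]), 'ee_rot': array([-7.72589115e-04,  9.78147152e-01,  2.07912240e-01, -2.28814924e-04]), 'ft_force': array([ 0.12343272, -0.22863599, -0.75630981]), 'ft_torque': array([0.04166748, 0.05956523, 0.0248037 ]), 'grip_force': 0.0, 'gripper_width': 1.0040529625453107}
top [[375.90507969418985, 0.0, 315.835180454651], [0.0, 375.90507969418985, 200.38901969019753], [0.0, 0.0, 1.0]] [-0.03795936  0.          0.          0.          0.        ] [[-0.094, -0.975, 0.199, 272.028], [-0.996, 0.092, -0.02, 6.974], [0.001, -0.201, -0.98, 1121.543], [0.0, 0.0, 0.0, 1.0]]
side [[383.5312050878697, 0.0, 322.40216787321975], [0.0, 383.5312050878697, 193.5272288469952], [0.0, 0.0, 1.0]] [-0.0711196  0.         0.         0.         0.       ] [[-0.86, -0.33, 0.389, -50.69], [-0.51, 0.523, -0.683, 900.626], [0.023, -0.786, -0.618, 896.885], [0.0, 0.0, 0.0, 1.0]]
```

View pics/top0.png

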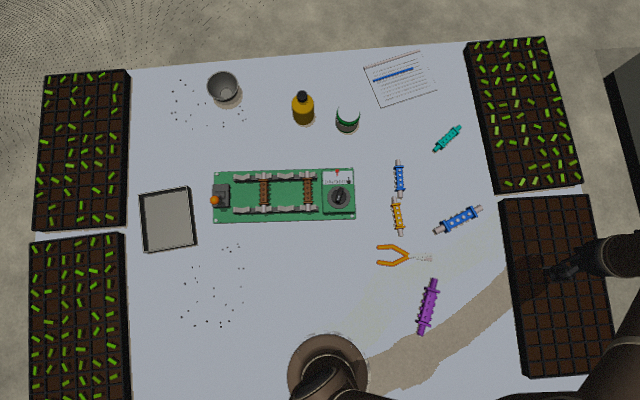

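View pics/side0.png

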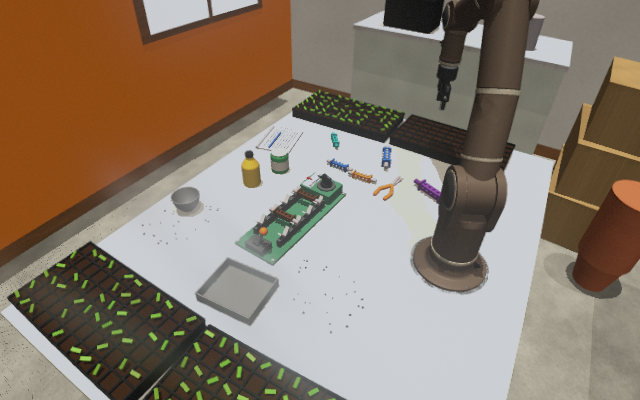

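The top view shows these lookalikes:
- Small blue drum (399,178), large blue drum (458,219), yellow drum (398,216), turquoise (447,138) and purple (427,306).
- Worn drums in the cradles at (264,192) and (308,191).

I choose the small blue (399,178) and the yellow (398,216). There is no orange drum; the orange thing at (392,255) is the snips. The lever ball is at (215,200) and the knob at (339,197).

```bash
cat > h.py <<'E'
from station import arm,cams,job
import cv2,numpy as np
from scipy.spatial.transform import Rotation as R
P={n:cams.camera_params(n) for n in("top","side")}
def ray(n,px):
    p=P[n];K=np.array(p["camera_matrix"]);T=np.array(p["pose"])
    u=cv2.undistortPoints(np.float64(px).reshape(-1,1,2),K,np.array(p["dist"])).reshape(-1,2)
    return T[:3,3],np.c_[u,np.ones(len(u))]@T[:3,:3].T
def plane(n,px,z):
    o,d=ray(n,px);return o+d*((z-o[2])/d[:,2])[:,None]
def proj(n,X):
    p=P[n];T=np.linalg.inv(np.array(p["pose"]))
    return cv2.projectPoints(np.float64(X).reshape(-1,3),cv2.Rodrigues(T[:3,:3])[0],T[:3,3],np.array(p["camera_matrix"]),np.array(p["dist"]))[0].reshape(-1,2)
def tri(pt,ps):
    (o1,d1),(o2,d2)=ray("top",pt),ray("side",ps);d1=d1[0];d2=d2[0]
    t=np.linalg.lstsq(np.c_[d1,-d2],o2-o1,rcond=None)[0];a,b=o1+t[0]*d1,o2+t[1]*d2
    return (a+b)/2,np.linalg.norm(a-b)
def blobs(im,lo,hi,roi,mn=8):
    x0,y0,x1,y1=roi;h=cv2.cvtColor(im[y0:y1,x0:x1],cv2.COLOR_RGB2HSV);m=cv2.inRange(h,lo,hi)
    n,l,s,c=cv2.connectedComponentsWithStats(m)
    out=[]
    for i in range(1,n):
        if s[i,4]>=mn:
            pts=np.argwhere(l==i)[:,::-1]+[x0,y0];out.append((s[i,4],pts.mean(0),cv2.minAreaRect(np.float32(pts)),pts))
    return sorted(out,key=lambda t:-t[0])
E
python3 - <<'E'
from h import *
t=cv2.imread("pics/top0.png")[:,:,::-1];s=cv2.imread("pics/side0.png")[:,:,::-1]
cv2.imwrite("pics/c1.png",np.vstack([cv2.resize(t[160:230,205:361,::-1],None,fx=5,fy=5,interpolation=cv2.INTER_CUBIC)[:, :780],cv2.resize(t[125:245,380:490,::-1],(220*1,240),interpolation=cv2.INTER_CUBIC) if 0 else cv2.copyMakeBorder(cv2.resize(t[150:240,380:490,::-1],None,fx=2.7,fy=2.7,interpolation=cv2.INTER_CUBIC),0,0,0,780-297,cv2.BORDER_CONSTANT)]))
for nm,lo,hi in(("blue",(100,120,60),(122,255,255)),("yel",(15,130,110),(28,255,255))):
    for b in blobs(t,lo,hi,(375,150,490,245),4): print(nm,b[0],b[1].round(1),[np.round(v,1) for v in b[2]],plane("top",[b[1]],14).round(0))
g=blobs(t,(60,110,40),(85,255,200),(205,160,365,230),20)
for b in g[:4]:
    print("green",b[0],b[1].round(1))
pts=np.vstack([b[3] for b in g]);hull=cv2.convexHull(np.int32(pts)).reshape(-1,2)
W=np.float32(plane("top",hull,10)[:,:2]);print("plate",cv2.minAreaRect(W),cv2.boxPoints(cv2.minAreaRect(W)).round(0).tolist())
tr=[ (139,193),(188,186),(197,244),(145,252)];print(plane("top",tr,35).round(0))
for im,n,roi in((t,"top",(205,190,225,212)),(s,"side",(250,220,275,240))):
    for b in blobs(im,(5,180,150),(18,255,255),roi,3):print("ball",n,b[0],b[1].round(1),plane(n,[b[1]],93).round(0))
E
```

```text
blue 277 [459.3 218.3] [array([459.6, 218.2]), array([12.5, 33.9]), np.float64(61.8)] [[ 403. -439.   14.]]
blue 130 [399.2 178.2] [array([399.5, 177.5]), array([23.4,  8. ]), np.float64(87.5)] [[ 542. -276.   14.]]
yel 136 [397.7 215.7] [array([398. , 215.2]), array([25. ,  8.2]), np.float64(80.5)] [[ 428. -255.   14.]]
green 3035 [277.7 199.6]
green 839 [285.7 193.2]
green 23 [345.6 168.9]
plate ((524.91552734375, 79.45564270019531), (425.5025329589844, 157.06871032714844), 86.42188262939453) [[433.0, -128.0], [590.0, -138.0], [617.0, 287.0], [460.0, 297.0]]
[[565. 508.  35.]
 [573. 360.  35.]
 [397. 339.  35.]
 [388. 491.  35.]]
ball top 38 [213.7 199.6] [[511. 270.  93.]]
```

View pics/c1.png

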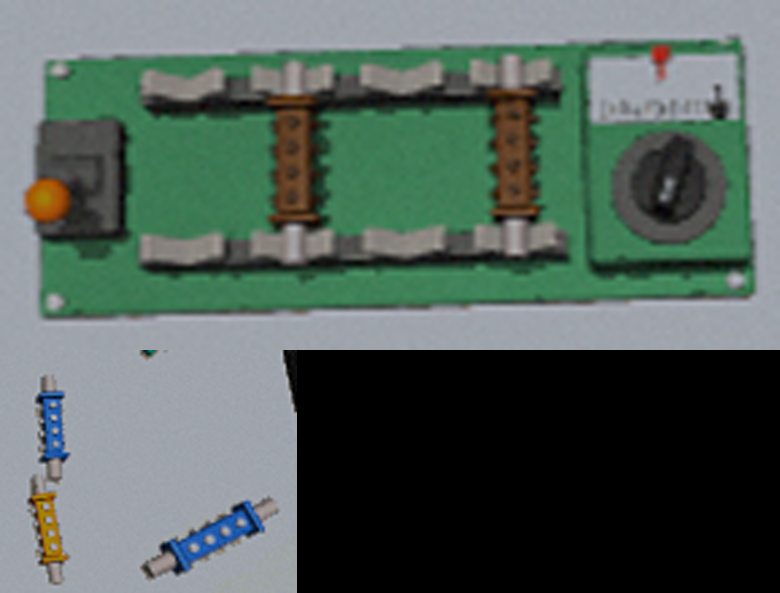

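The crop confirms the small blue at (399,178) and the yellow at (398,216); the big blue (459,218) is about 1.4 times larger. The worn drums sit in cradles 0 and 2, the lever ball leans towards the robot, and the pointer at about (348,181) is short of the red mark at (337,173).

Run:
```python
from h import *
t=cv2.imread("pics/top0.png")[:,:,::-1];s=cv2.imread("pics/side0.png")[:,:,::-1]
yaw=np.arctan2(-27,425);c,sn=np.cos(yaw),np.sin(yaw);O=np.array([523.8,62.5])
def loc(X): d=X[:,:2]-O;return np.c_[d@[c,sn],d@[-sn,c]].round(1)
def wld(l): return O+np.array(l)@np.array([[c,sn],[-sn,c]])
for b in blobs(t,(0,90,40),(16,255,255),(250,170,325,225),20):
    for z in(60,): X=plane("top",[b[1]],z);print("worn",b[0],b[1].round(1),b[2][1:],X.round(1),loc(X))
for b in blobs(t,(0,150,80),(6,255,255),(325,165,360,190),2):X=plane("top",[b[1]],54);print("mark",b[0],b[1].round(1),X.round(1),loc(X), b[3].max(0))
h=cv2.cvtColor(t,cv2.COLOR_RGB2HSV)
print("scale V",h[174:186,324:358,2])
m=np.argwhere(h[182:215,324:358,2]<75)[:,::-1]+[324,182];X=plane("top",[m.mean(0)],70);print("knob dark",m.mean(0),X,loc(X))
# axis pca of drum blobs
for lo,hi,roi,z in(((100,120,60),(122,255,255),(385,150,415,200),22),((15,130,110),(28,255,255),(385,195,415,240),22),((0,90,40),(16,255,255),(255,170,285,225),60),((0,90,40),(16,255,255),(295,170,325,225),60)):
    b=blobs(t,lo,hi,roi)[0];W=plane("top",b[3],z)[:,:2]
    r=cv2.minAreaRect(np.float32(W));w,v=np.linalg.eigh(np.cov(W.T));a=v[:,1]*np.sign(v[0,1]);print("drum",r, W.mean(0).round(1),"yaw",np.arctan2(a[1],a[0]).round(3))
for lc in((0,-52,50),(0,76,50)): print(proj("side",[*wld(lc[:2]),50]))
o=blobs(s,(5,150,130),(18,255,255),(240,215,290,250),3)
for b in o: print("ballside",b[0],b[1],tri(np.array([213.7,199.6]),b[1]))
b=blobs(s,(0,90,40),(16,255,255),(260,180,335,235),15)
for q in b: print("wornside",q[0],q[1].round(1))
```

```text
worn 175 [263.2 191.3] ((25.10321807861328, 9.033827781677246), 87.61405944824219) [[529.4 134.3  60. ]] [[ 1. 72.]]
worn 175 [307.4 190.1] ((24.0, 10.0), 90.0) [[520.8   6.5  60. ]] [[  0.5 -56.1]]
mark 8 [336.6 170.2] [[574.  -84.8  54. ]] [[  59.4 -143.8]] [338 172]
scale V [[175 173 170 171 173 172 172 173 171 169 174 178 138 154 160 176 169 172
  171 173 173 174 171 171 172 173 173 175 148 117 154 175 172 174]
 [172 175 170 173 172 173 171 174 172 172 173 175 162 164 162 174 175 172
  170 172 172 171 170 172 173 173 172 173 133 107 158 173 173 171]
 [175 173 173 173 171 170 173 172 172 169 171 172 149 160 176 174 170 171
  171 170 173 173 174 174 168 173 174 177 132  92 156 176 170 174]
 [175 170 172 170 173 173 175 174 173 171 168 172 172 173 171 169 174 174
  172 170 172 173 174 150  73 146 174 176 148 102 154 176 174 172]
 [174 173 172 173 169 173 171 170 173 171 175 172 174 173 174 172 174 173
  174 173 173 173 173 178 102 147 176 176 147  99 151 173 172 171]
 [174 169 171 175 172 170 171 172 170 172 170 170 171 173 175 170 171 172
  169 173 171 173 173 178 106 146 173 177 1
[... 1057 characters left out ...]
, 84.51693725585938) [ 540.6 -273.7] yaw -0.062
drum ((428.4346618652344, -254.49383544921875), (74.89865112304688, 24.50505256652832), 1.6679476499557495) [ 426.9 -253.4] yaw 0.042
drum ((529.6849365234375, 134.95703125), (26.348447799682617, 74.89608764648438), 88.40878295898438) [529.5 134.2] yaw -0.046
drum ((521.4432373046875, 7.599674224853516), (29.184776306152344, 71.48356628417969), 84.71186828613281) [520.8   6.5] yaw -0.046
[[306.24452421 196.7969604 ]]
[[283.43382021 216.35462825]]
ballside 34 [262.82352941 230.14705882] (array([509.01020059, 268.19351595, 101.68774128]), np.float64(0.9508900412724985))
wornside 53 [284.8 214.1]
wornside 44 [263.1 230.8]
wornside 41 [307.5 194.5]
```

```bash
cat >> h.py <<'E'
def yaw_now(s=None):
    w,x,y,z=(s or arm.observe())["ee_rot"];m=R.from_quat([x,y,z,w]).as_matrix();return np.arctan2(m[1,0],m[0,0]),m
def plan(wps,g=1,start=None):
    """wps: (x,y,z,yaw,nrows[,grip]) world targets of the TCP, tool down"""
    s=arm.observe();p=s["ee_pos"].copy();y,m=yaw_now(s);first=True;rows=[]
    print("at",p.round(1),"yaw",round(y,3),"tilt",m[2,:2].round(4),"q7",s["joint_pos"][6].round(2),"w",round(s["gripper_width"],3),"F",s["ft_force"].round(1),"t",round(s["time"],2))
    for wp in wps:
        X=np.array(wp[:3],float);Y=wp[3];n=wp[4];g=wp[5] if len(wp)>5 else g
        dp=(X-p)/n;dy=(Y-y)/n
        for i in range(n):
            M=np.array([[np.cos(y),np.sin(y),0],[np.sin(y),-np.cos(y),0],[0,0,-1.]])
            rows.append(np.r_[M.T@dp/40,0,0,-dy/.15,g]);y+=dy
        p=X
    while len(rows)%8: rows.append(np.r_[np.zeros(6),g])
    rows=np.array(rows);print("max",np.abs(rows[:,:6]).max().round(2))
    for i in range(0,len(rows),8): print("; ".join(" ".join(f"{v:.2f}".rstrip("0").rstrip(".").replace("-0","-0") for v in r).replace("-0 ","0 ") for r in rows[i:i+8]))
E
python3 - <<'E'
from h import *
a=plane("top",[[336.8,173.8],[348.3,177]],56);print(a, (a[0]-a[1])[:2]@[0.064,0.998])
plan([(509.5,268.5,330,3.08,24)])
E
```

```text
[[ 562.57531454  -83.97548473   56.        ]
 [ 549.75538596 -116.53651435   56.        ]] 33.316382992902895
at [ 254.  -570.8  403.9] yaw 0.419 tilt [-0.0001 -0.0016] q7 -0.08 w 1.002 F [ 0.3  0.7 -0.4] t 0.1
max 0.91
0.6 -0.69 0.08 0 0 -0.74 1; 0.67 -0.62 0.08 0 0 -0.74 1; 0.74 -0.54 0.08 0 0 -0.74 1; 0.79 -0.46 0.08 0 0 -0.74 1; 0.84 -0.37 0.08 0 0 -0.74 1; 0.87 -0.27 0.08 0 0 -0.74 1; 0.9 -0.17 0.08 0 0 -0.74 1; 0.91 -0.07 0.08 0 0 -0.74 1
0.91 0.03 0.08 0 0 -0.74 1; 0.9 0.13 0.08 0 0 -0.74 1; 0.88 0.23 0.08 0 0 -0.74 1; 0.85 0.32 0.08 0 0 -0.74 1; 0.81 0.42 0.08 0 0 -0.74 1; 0.76 0.5 0.08 0 0 -0.74 1; 0.7 0.59 0.08 0 0 -0.74 1; 0.63 0.66 0.08 0 0 -0.74 1
0.56 0.73 0.08 0 0 -0.74 1; 0.47 0.78 0.08 0 0 -0.74 1; 0.38 0.83 0.08 0 0 -0.74 1; 0.29 0.87 0.08 0 0 -0.74 1; 0.19 0.89 0.08 0 0 -0.74 1; 0.09 0.91 0.08 0 0 -0.74 1; -0.01 0.91 0.08 0 0 -0.74 1; -0.11 0.91 0.08 0 0 -0.74 1
```

move_arm(targets="0.6 -0.69 0.08 0 0 -0.74 1; 0.67 -0.62 0.08 0 0 -0.74 1; 0.74 -0.54 0.08 0 0 -0.74 1; 0.79 -0.46 0.08 0 0 -0.74 1; 0.84 -0.37 0.08 0 0 -0.74 1; 0.87 -0.27 0.08 0 0 -0.74 1; 0.9 -0.17 0.08 0 0 -0.74 1; 0.91 -0.07 0.08 0 0 -0.74 1", squeeze=30)

```text
time: 0.9
ee_pos: [339.6, -289.6, 378.8]
ee_rot: [-0.0, 0.793, 0.61, -0.0]
ft_force: [0.3, -0.4, 0.1]
gripper_width: 0.997
grip_force: 0.0
```

move_arm(targets="0.91 0.03 0.08 0 0 -0.74 1; 0.9 0.13 0.08 0 0 -0.74 1; 0.88 0.23 0.08 0 0 -0.74 1; 0.85 0.32 0.08 0 0 -0.74 1; 0.81 0.42 0.08 0 0 -0.74 1; 0.76 0.5 0.08 0 0 -0.74 1; 0.7 0.59 0.08 0 0 -0.74 1; 0.63 0.66 0.08 0 0 -0.74 1")

```text
time: 1.7
ee_pos: [424.5, -10.9, 353.4]
ee_rot: [0.0, 0.454, 0.891, -0.0]
ft_force: [0.4, -0.4, 0.5]
gripper_width: 1.0
grip_force: 0.0
```

move_arm(targets="0.56 0.73 0.08 0 0 -0.74 1; 0.47 0.78 0.08 0 0 -0.74 1; 0.38 0.83 0.08 0 0 -0.74 1; 0.29 0.87 0.08 0 0 -0.74 1; 0.19 0.89 0.08 0 0 -0.74 1; 0.09 0.91 0.08 0 0 -0.74 1; 0 0.91 0.08 0 0 -0.74 1; -0.11 0.91 0.08 0 0 -0.74 1")

```text
time: 2.5
ee_pos: [508.7, 269.1, 327.3]
ee_rot: [-0.0, 0.027, 1.0, -0.0]
ft_force: [0.2, -0.4, -0.2]
gripper_width: 1.001
grip_force: 0.0
```

move_arm(targets="0 0 0.48 0 0 0 1; 0 0 0.48 0 0 0 1; 0 0 0.48 0 0 0 1; 0 0 0.48 0 0 0 1; 0 0 0 0 0 0 0; 0 0 0 0 0 0 0; 0 0 0 0 0 0 0; 0 0 0 0 0 0 0")

```text
time: 3.3
ee_pos: [508.8, 268.1, 252.1]
ee_rot: [0.001, 0.029, 1.0, 0.0]
ft_force: [-0.0, 0.2, -0.6]
gripper_width: 0.331
grip_force: 0.0
```

move_arm(targets="0 0 0 0 0 0 0; 0 0 0 0 0 0 0; 0 0 0 0 0 0 0; 0 0 0 0 0 0 0; 0 0 0 0 0 0 0; 0 0 0 0 0 0 0; 0 0 0 0 0 0 0; 0 0 0 0 0 0 0")

```text
time: 4.1
ee_pos: [508.5, 268.1, 252.0]
ee_rot: [0.001, 0.029, 1.0, 0.0]
ft_force: [-1.9, -1.4, 6.6]
gripper_width: 0.279
grip_force: 29.2
```

move_arm(targets="-0.2 0 -0.07 0 0 0 0; -0.2 0 -0.05 0 0 0 0; -0.2 0 -0.02 0 0 0 0; -0.2 0 0 0 0 0 0; -0.2 0 0.02 0 0 0 0; -0.2 0 0.05 0 0 0 0; -0.2 0 0.07 0 0 0 0; -0.12 0 0.06 0 0 0 0")

```text
time: 4.9
ee_pos: [570.6, 264.2, 248.7]
ee_rot: [0.001, 0.03, 1.0, 0.0]
ft_force: [-0.5, 1.0, 3.9]
gripper_width: 0.281
grip_force: 31.3
```

move_arm(targets="-0.06 0 0.03 0 0 0 0; 0 0 0 0 0 0 0; 0 0 0 0 0 0 0; 0 0 0 0 0 0 0; 0 0 0 0 0 0 0; 0 0 0 0 0 0 0; 0 0 0 0 0 0 0; 0 0 0 0 0 0 0")

```text
time: 5.7
ee_pos: [571.9, 264.2, 247.8]
ee_rot: [0.001, 0.029, 1.0, 0.0]
ft_force: [2.6, 0.2, 5.5]
gripper_width: 0.281
grip_force: 31.6
```

Run:
```python
from h import *
s=cams.capture("side");t=cams.capture("top")
cv2.imwrite("pics/lev1.png",np.hstack([cv2.resize(s[190:260,230:310,::-1],None,fx=5,fy=5),cv2.resize(t[160:230,200:280,::-1],None,fx=5,fy=5)]))
# knob bar orientation from first top frame
t0=cv2.imread("pics/top0.png")
cv2.imwrite("pics/knob0.png",cv2.resize(t0[165:215,320:362],None,fx=11,fy=11,interpolation=cv2.INTER_CUBIC))
```

```text
(no output)
```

View pics/lev1.png

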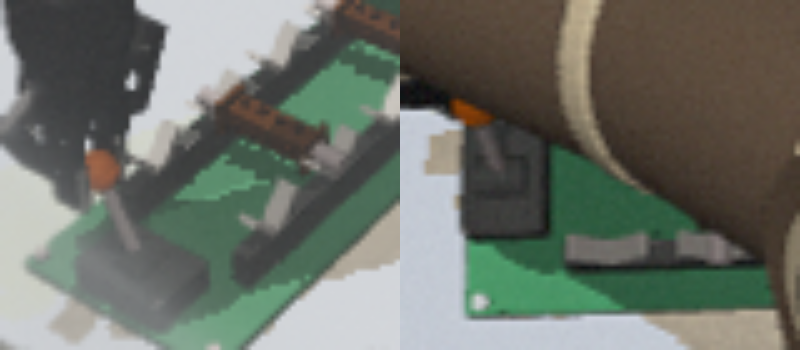

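View pics/knob0.png

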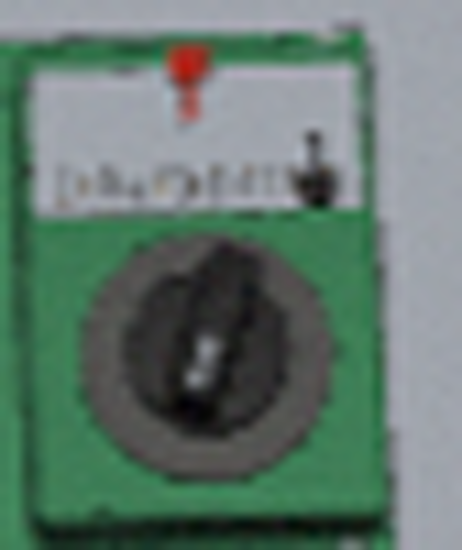

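The lever crop shows the ball leaning away from the robot, held in the gripper. The knob bar tilts about 15° clockwise in the picture, with the disc centre near (338.6,196.8).

move_arm(targets="-0.08 0 0.04 0 0 0 0; 0 0 0 0 0 0 0; 0 0 0 0 0 0 0; 0 0 0 0 0 0 1; 0 0 0 0 0 0 1; 0 0 0 0 0 0 1; 0 0 -0.8 0 0 0 1; 0 0 -0.8 0 0 0 1")

```text
time: 6.6
ee_pos: [574.2, 263.7, 309.3]
ee_rot: [-0.002, 0.029, 1.0, -0.001]
ft_force: [0.9, -1.2, 0.9]
gripper_width: 0.999
grip_force: 0.0
```

Run:
```python
from h import *
print(plane("top",[[338.6,196.8]],58),plane("top",[[339.5,195.2]],94))
k=plane("top",[[338.6,196.8]],58)[0]
print(k)
plan([(k[0],k[1],330,2.79,14),(k[0],k[1],243,2.79,5),(k[0],k[1],243,2.79,5,0)])
```

```text
[[492.96109677 -81.71627896  58.        ]] [[489.8004927  -81.71009589  94.        ]]
[492.96109677 -81.71627896  58.        ]
at [574.2 263.7 309.3] yaw 3.083 tilt [ 0.0031 -0.0014] q7 0.61 w 0.999 F [ 0.9 -1.2  0.9] t 6.6
max 0.63
0.11 -0.62 -0.04 0 0 0.14 1; 0.1 -0.63 -0.04 0 0 0.14 1; 0.08 -0.63 -0.04 0 0 0.14 1; 0.07 -0.63 -0.04 0 0 0.14 1; 0.06 -0.63 -0.04 0 0 0.14 1; 0.04 -0.63 -0.04 0 0 0.14 1; 0.03 -0.63 -0.04 0 0 0.14 1; 0.02 -0.63 -0.04 0 0 0.14 1
0 -0.63 -0.04 0 0 0.14 1; -0.01 -0.63 -0.04 0 0 0.14 1; -0.02 -0.63 -0.04 0 0 0.14 1; -0.04 -0.63 -0.04 0 0 0.14 1; -0.05 -0.63 -0.04 0 0 0.14 1; -0.06 -0.63 -0.04 0 0 0.14 1; 0 0 0.43 0 0 0 1; 0 0 0.43 0 0 0 1
0 0 0.43 0 0 0 1; 0 0 0.43 0 0 0 1; 0 0 0.43 0 0 0 1; 0 0 0 0 0 0 0; 0 0 0 0 0 0 0; 0 0 0 0 0 0 0; 0 0 0 0 0 0 0; 0 0 0 0 0 0 0
```

move_arm(targets="0.11 -0.62 -0.04 0 0 0.14 1; 0.1 -0.63 -0.04 0 0 0.14 1; 0.08 -0.63 -0.04 0 0 0.14 1; 0.07 -0.63 -0.04 0 0 0.14 1; 0.06 -0.63 -0.04 0 0 0.14 1; 0.04 -0.63 -0.04 0 0 0.14 1; 0.03 -0.63 -0.04 0 0 0.14 1; 0.02 -0.63 -0.04 0 0 0.14 1")

```text
time: 7.4
ee_pos: [527.4, 65.9, 322.5]
ee_rot: [-0.0, 0.114, 0.994, -0.0]
ft_force: [-0.6, -0.0, 0.7]
gripper_width: 1.0
grip_force: 0.0
```

move_arm(targets="0 -0.63 -0.04 0 0 0.14 1; -0.01 -0.63 -0.04 0 0 0.14 1; -0.02 -0.63 -0.04 0 0 0.14 1; -0.04 -0.63 -0.04 0 0 0.14 1; -0.05 -0.63 -0.04 0 0 0.14 1; -0.06 -0.63 -0.04 0 0 0.14 1; 0 0 0 0 0 0 0.6; 0 0 0 0 0 0 0.6")

```text
time: 8.2
ee_pos: [492.9, -80.7, 332.2]
ee_rot: [-0.0, 0.176, 0.984, -0.0]
ft_force: [0.2, 0.8, 0.2]
gripper_width: 0.692
grip_force: 0.0
```

Run:
```python
from h import *
t=cams.capture("top");s=cams.capture("side")
cv2.imwrite("pics/lev2.png",np.hstack([cv2.resize(s[160:260,230:350,::-1],None,fx=4,fy=4),cv2.resize(t[160:260,200:280,::-1],None,fx=4,fy=4)]))
plan([(492,-81.7,243,2.79,5,.6)])
```

```text
at [493.2 -79.5 332.3] yaw 2.79 tilt [0.0002 0.0005] q7 0.98 w 0.604 F [-0.1  1.3 -0.6] t 8.3
max 0.45
0 -0.01 0.45 0 0 0 0.6; 0 -0.01 0.45 0 0 0 0.6; 0 -0.01 0.45 0 0 0 0.6; 0 -0.01 0.45 0 0 0 0.6; 0 -0.01 0.45 0 0 0 0.6; 0 0 0 0 0 0 0.6; 0 0 0 0 0 0 0.6; 0 0 0 0 0 0 0.6
```

View pics/lev2.png

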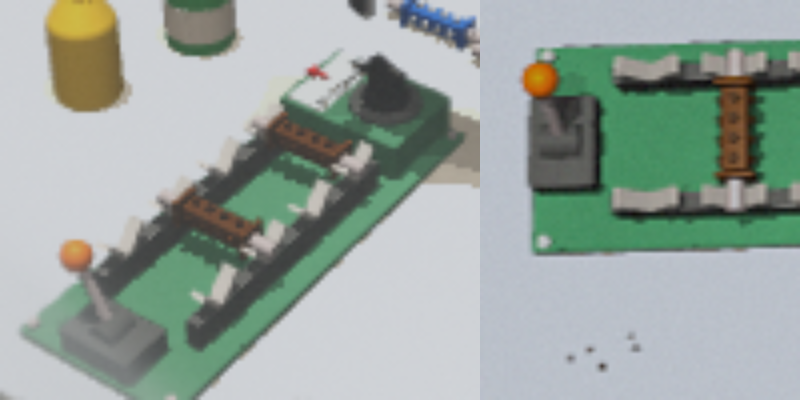

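The lever is over to released, with the ball at crop (75,255) and (541,80) leaning away.

move_arm(targets="0 -0.01 0.45 0 0 0 0.6; 0 -0.01 0.45 0 0 0 0.6; 0 -0.01 0.45 0 0 0 0.6; 0 -0.01 0.45 0 0 0 0.6; 0 -0.01 0.45 0 0 0 0.6; 0 0 0 0 0 0 0; 0 0 0 0 0 0 0; 0 0 0 0 0 0 0")

```text
time: 9.1
ee_pos: [493.0, -81.4, 243.1]
ee_rot: [0.001, 0.175, 0.985, 0.0]
ft_force: [0.3, 2.3, -4.2]
gripper_width: 0.155
grip_force: 33.1
```

move_arm(targets="0 0 0 0 0 0 0; 0 0 0 0 0 0 0; 0 0 0 0 0 0 0; 0 0 0 0 0 0 0; 0 0 0 0 0 0 0; 0 0 0 0 0 0 0; 0 0 0 0 0 0 0; 0 0 0 0 0 0 0")

```text
time: 9.9
ee_pos: [492.9, -81.5, 243.0]
ee_rot: [0.001, 0.175, 0.985, 0.0]
ft_force: [0.6, 5.3, 2.3]
gripper_width: 0.155
grip_force: 34.2
```

move_arm(targets="0 0 0 0 0 0.9 0; 0 0 0 0 0 0.9 0; 0 0 0 0 0 0.9 0; 0 0 0 0 0 0.9 0; 0 0 0 0 0 0.9 0; 0 0 0 0 0 0.9 0; 0 0 0 0 0 0.9 0; 0 0 0 0 0 0.9 0")

```text
time: 10.7
ee_pos: [493.6, -80.9, 243.1]
ee_rot: [0.001, 0.658, 0.753, 0.002]
ft_force: [3.8, 6.6, -2.0]
gripper_width: 0.159
grip_force: 33.5
```

move_arm(targets="0 0 0 0 0 0.9 0; 0 0 0 0 0 0.9 0; 0 0 0 0 0 0.9 0; 0 0 0 0 0 0.9 0; 0 0 0 0 0 0.9 0; 0 0 0 0 0 0.9 0; 0 0 0 0 0 0.9 0; 0 0 0 0 0 0.9 0")

```text
time: 11.5
ee_pos: [494.4, -81.3, 243.1]
ee_rot: [0.0, 0.952, 0.307, 0.003]
ft_force: [7.7, 4.7, -6.8]
gripper_width: 0.153
grip_force: 32.9
```

move_arm(targets="0 0 0 0 0 0.9 0; 0 0 0 0 0 0.9 0; 0 0 0 0 0 0.9 0; 0 0 0 0 0 0.9 0; 0 0 0 0 0 0.9 0; 0 0 0 0 0 0.9 0; 0 0 0 0 0 0.6 0; 0 0 0 0 0 0 0")

```text
time: 12.3
ee_pos: [494.5, -82.1, 243.1]
ee_rot: [-0.0, 0.991, -0.137, 0.003]
ft_force: [8.1, 1.2, -6.8]
gripper_width: 0.152
grip_force: 34.1
```

Run:
```python
from h import *
s=arm.observe();print(yaw_now(s)[0],s["joint_pos"].round(2))
t=cams.capture("top");s=cams.capture("side")
cv2.imwrite("pics/kn1.png",np.hstack([cv2.resize(t[160:215,315:365,::-1],None,fx=8,fy=8,interpolation=cv2.INTER_CUBIC),cv2.resize(s[155:210,295:345,::-1],None,fx=8,fy=8,interpolation=cv2.INTER_CUBIC)]))
```

```text
-0.27388881164860057 [ 0.02  0.41  0.06  2.05 -0.04  0.67 -1.74]
```

View pics/kn1.png

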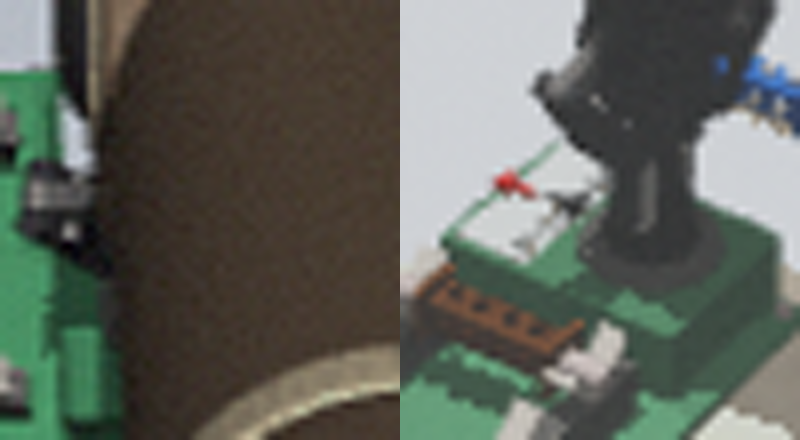

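Side crop: the pointer at (570,203) is almost in line with the red blade at (515,185). I'll turn a little more, then back off and measure.

move_arm(targets="0 0 0 0 0 0.7 0; 0 0 0 0 0 0.7 0; 0 0 0 0 0 0 0; 0 0 0 0 0 0 0; 0 0 0 0 0 0 0; 0 0 0 0 0 0 0.6; 0 0 0 0 0 0 0.6; 0 0 0 0 0 0 0.6")

```text
time: 13.2
ee_pos: [492.1, -82.6, 242.4]
ee_rot: [0.0, 0.971, -0.238, -0.0]
ft_force: [-0.7, -0.3, 0.1]
gripper_width: 0.599
grip_force: 0.0
```

move_arm(targets="0 0 -0.7 0 0 0 0.6; 0 0 -0.8 0 0 0 0.6; 0 0.8 -0.5 0 0 0 0.6; 0 -0.9 0 0 0 0 0.6; 0 -0.9 0 0 0 0 0.6; 0 -0.9 0 0 0 0 0.6; 0 -0.9 0 0 0 0 0.6; 0 -0.9 0 0 0 0 0.6")

```text
time: 14.0
ee_pos: [561.2, 49.8, 322.4]
ee_rot: [0.0, 0.971, -0.239, -0.0]
ft_force: [0.3, -1.3, 0.9]
gripper_width: 0.602
grip_force: 0.0
```

Run:
```python
from h import *
s=arm.observe();print(yaw_now(s)[0],s["ee_pos"])
t=cams.capture("top");cv2.imwrite("pics/full2.png",t[:,:,::-1])
a=cv2.resize(t[160:215,315:365,::-1],None,fx=8,fy=8,interpolation=cv2.INTER_CUBIC);s=cams.capture("side")
cv2.imwrite("pics/kn2.png",np.hstack([a,cv2.resize(s[155:210,295:345,::-1],None,fx=8,fy=8,interpolation=cv2.INTER_CUBIC)]))
print(cv2.cvtColor(t,cv2.COLOR_RGB2GRAY)[168:186,328:346])
print((t[168:186,328:346,0].astype(int)-t[168:186,328:346,1]))
```

```text
-0.48175931190736493 [561.23892957  49.84349882 322.35715985]
[[120 126 124 126 126 128 114 108 114 112 111 113 120 118 114 115 120  88]
 [103 101  86  80  76  78  90 104 100  95  92  94  93  97 102  95  92  92]
 [113 111 112 116 119 119 121 114  86  85  84 114 121 125 125 124 123 122]
 [156 156 139 128 153 169 174 133  82  91 107 150 187 194 192 194 194 197]
 [191 194 193 189 193 191 194 143  87  90 140 186 195 190 191 187 191 189]
 [191 188 191 190 188 189 191 197 133 125 180 193 190 188 188 189 190 187]
 [186 188 185 188 188 187 190 193 132 124 179 188 188 190 188 187 188 190]
 [187 188 189 188 189 187 186 191 159 142 179 190 190 188 189 189 189 186]
 [186 189 189 188 190 189 186 191 165 174 192 189 189 189 193 187 188 188]
 [187 187 189 189 186 189 188 192 192 126 162 191 189 186 189 191 186 188]
 [187 189 189 188 189 188 190 193 194 115 160 192 191 190 189 187 191 187]
 [188 188 188 192 190 191 185 187 191 116 161 191 188 191 186 189 189 190]
 [191 142 168 190 190 188 163 156 153  93 133 124 172 192 154 176 157 177]
 [175 142 138 176 164 180 157 179 134  50  68  79 168 165 150 1
[... 963 characters left out ...]
 -6  -5  -5  -6  -6  -3]
 [ -7  -6  -7  -5  -6  -9  -5  -7  -5  -3  -5  -5  -7  -7  -4  -7  -5  -6]
 [ -6  -5  -7  -6  -5  -7  -7  -7  -8  -2  -5  -5  -7  -5  -7  -6  -8  -7]
 [ -8  -5  -4  -8  -7  -5  -7  -6  -7  -3  -7  -6  -9  -7  -6  -7  -7  -8]
 [ -8  -2  -4  -6  -6  -9  -6  -6  -2  -3  -4   1  -5  -7   2  -3  -5  -7]
 [ -3  -3  -4  -6  -4  -7   4  -5  -3   4  -1  -2  -6  -6  -3  -5  -6  -5]
 [ -2  -3  -4  -3  -2  -4   1   1  -3   5   1   0  -4  -5  -4  -4  -2  -4]
 [ -5  -4  -3  -6  -3  -6  -5  -6  -4  -1  -5   3  -3  -7  -3  -2  -5  -5]
 [-12 -17 -14 -21 -24 -26 -25 -23 -34 -37 -42 -25 -48 -44 -39 -38 -53 -59]
 [-76 -73 -76 -75 -76 -81 -78 -76 -74 -77 -72 -73 -74 -75 -73 -78 -75 -76]]
```

View pics/kn2.png

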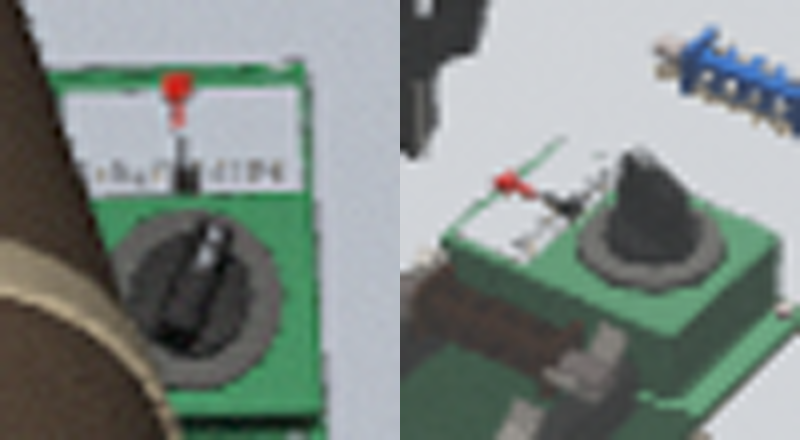

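Run:
```python
from h import *
a=plane("top",[[336.66,174],[337.28,178]],56);print(a,(a[0]-a[1])[:2]@[0.064,0.998])
a=plane("top",[[336.66,174],[348.26,177]],56);print(a,(a[0]-a[1])[:2]@[0.064,0.998])
plan([(493,-82,335,-.482,8,.6),(493,-82,243,-.482,5,.6)])
```

```text
[[562.00857075 -83.5017192   56.        ]
 [549.76356262 -84.02944017  56.        ]] 1.31034605471823
[[ 562.00857075  -83.5017192    56.        ]
 [ 549.76634894 -116.41964955   56.        ]] 33.635596689666485
at [562.1  54.1 322.2] yaw -0.475 tilt [-0.0005 -0.0024] q7 -2.19 w 0.601 F [0.6 0.2 0.3] t 14.1
max 0.48
0 0.48 -0.04 0 0 0.01 0.6; 0 0.48 -0.04 0 0 0.01 0.6; 0 0.48 -0.04 0 0 0.01 0.6; 0 0.48 -0.04 0 0 0.01 0.6; 0 0.48 -0.04 0 0 0.01 0.6; 0 0.48 -0.04 0 0 0.01 0.6; 0 0.48 -0.04 0 0 0.01 0.6; 0.01 0.48 -0.04 0 0 0.01 0.6
0 0 0.46 0 0 0 0.6; 0 0 0.46 0 0 0 0.6; 0 0 0.46 0 0 0 0.6; 0 0 0.46 0 0 0 0.6; 0 0 0.46 0 0 0 0.6; 0 0 0 0 0 0 0.6; 0 0 0 0 0 0 0.6; 0 0 0 0 0 0 0.6
```

The pointer is 1.3 mm short, so I'll regrasp and turn 0.13 rad.

move_arm(targets="0 0.48 -0.04 0 0 0 0.6; 0 0.48 -0.04 0 0 0 0.6; 0 0.48 -0.04 0 0 0 0.6; 0 0.48 -0.04 0 0 0 0.6; 0 0.48 -0.04 0 0 0 0.6; 0 0.48 -0.04 0 0 0 0.6; 0 0.48 -0.04 0 0 0 0.6; 0.01 0.48 -0.04 0 0 0 0.6")

```text
time: 14.9
ee_pos: [488.0, -90.7, 335.4]
ee_rot: [0.0, 0.971, -0.24, -0.0]
ft_force: [0.1, -0.4, 0.5]
gripper_width: 0.599
grip_force: 0.0
```

move_arm(targets="0 0 0 0 0 0 0.6; 0 0 0.46 0 0 0 0.6; 0 0 0.46 0 0 0 0.6; 0 0 0.46 0 0 0 0.6; 0 0 0.46 0 0 0 0.6; 0 0 0.46 0 0 0 0.6; 0 0 0 0 0 0 0; 0 0 0 0 0 0 0")

```text
time: 15.7
ee_pos: [490.3, -86.2, 243.3]
ee_rot: [-0.001, 0.971, -0.238, -0.0]
ft_force: [8.3, 23.5, -13.7]
gripper_width: 0.27
grip_force: 12.4
```

move_arm(targets="0 0 0 0 0 0 0; 0 0 0 0 0 0 0; 0 0 0 0 0 0 0; 0 0 0 0 0 0.44 0; 0 0 0 0 0 0.43 0; 0 0 0 0 0 0 0; 0 0 0 0 0 0 0; 0 0 0 0 0 0 0")

```text
time: 16.5
ee_pos: [491.9, -82.2, 243.8]
ee_rot: [-0.003, 0.954, -0.299, 0.001]
ft_force: [8.4, 19.5, -13.1]
gripper_width: 0.161
grip_force: 33.4
```

move_arm(targets="0 0 0 0 0 0 0.6; 0 0 0 0 0 0 0.6; 0 0 0 0 0 0 0.6; 0 0 -0.7 0 0 0 0.6; 0 0 -0.8 0 0 0 0.6; 0 0 -0.8 0 0 0 0.6; 0 -0.9 0 0 0 0 0.6; 0 -0.9 0 0 0 0 0.6")

```text
time: 17.3
ee_pos: [532.0, -29.6, 337.3]
ee_rot: [-0.0, 0.953, -0.303, 0.002]
ft_force: [1.0, 0.5, -0.3]
gripper_width: 0.604
grip_force: 0.0
```

move_arm(targets="0 -0.9 0 0 0 0 0.6; 0 -0.9 0 0 0 0 0.6; 0 -0.9 0 0 0 0 0.6; 0 -0.9 0 0 0 0 1; 0 -0.9 0 0 0 0 1; 0 -0.9 0 0 0 0 1; 0 0 0 0 0 0 1; 0 0 0 0 0 0 1")

```text
time: 18.1
ee_pos: [655.7, 148.3, 334.8]
ee_rot: [0.0, 0.954, -0.301, -0.0]
ft_force: [-0.1, -0.5, -0.1]
gripper_width: 0.999
grip_force: 0.0
```

```bash
cat >> h.py <<'E'
def setting():
    t=cams.capture("top");g=189-cv2.cvtColor(t,cv2.COLOR_RGB2GRAY).astype(float);g[g<6]=0
    f=lambda r0,r1:(g[r0:r1,334:341].sum(0)@np.arange(334,341))/g[r0:r1,334:341].sum()
    u,v=f(173,175),f(177,180);a=plane("top",[[u,173.5],[v,178]],56);return u,v,(a[0]-a[1])[:2]@[0.064,0.998]
E
python3 - <<'E'
from h import *
print(setting());print(setting())
plan([(573,264,330,-.064,8),(573,264,248,-.064,5)])
E
```

```text
(np.float64(336.5973451327434), np.float64(336.8134831460674), np.float64(0.06404676108953888))
(np.float64(336.54587155963304), np.float64(336.80984340044745), np.float64(0.20457842164834572))
at [655.4 146.6 335.2] yaw -0.614 tilt [0.0005 0.0011] q7 -2.42 w 1.0 F [-0.3 -1.1 -0.1] t 18.2
max 0.46
-0.42 -0.15 0.02 0 0 -0.46 1; -0.41 -0.18 0.02 0 0 -0.46 1; -0.4 -0.21 0.02 0 0 -0.46 1; -0.38 -0.23 0.02 0 0 -0.46 1; -0.36 -0.26 0.02 0 0 -0.46 1; -0.35 -0.28 0.02 0 0 -0.46 1; -0.33 -0.31 0.02 0 0 -0.46 1; -0.3 -0.33 0.02 0 0 -0.46 1
0 0 0.41 0 0 0 1; 0 0 0.41 0 0 0 1; 0 0 0.41 0 0 0 1; 0 0 0.41 0 0 0 1; 0 0 0.41 0 0 0 1; 0 0 0 0 0 0 1; 0 0 0 0 0 0 1; 0 0 0 0 0 0 1
```

move_arm(targets="-0.42 -0.15 0.02 0 0 -0.46 1; -0.41 -0.18 0.02 0 0 -0.46 1; -0.4 -0.21 0.02 0 0 -0.46 1; -0.38 -0.23 0.02 0 0 -0.46 1; -0.36 -0.26 0.02 0 0 -0.46 1; -0.35 -0.28 0.02 0 0 -0.46 1; -0.33 -0.31 0.02 0 0 -0.46 1; -0.3 -0.33 0.02 0 0 -0.46 1")

```text
time: 19.0
ee_pos: [572.4, 263.8, 329.2]
ee_rot: [0.0, 1.0, -0.03, 0.0]
ft_force: [0.5, -0.2, -0.5]
gripper_width: 0.998
grip_force: 0.0
```

move_arm(targets="0 0 0 0 0 0 1; 0 0 0.41 0 0 0 1; 0 0 0.41 0 0 0 1; 0 0 0.41 0 0 0 1; 0 0 0.41 0 0 0 1; 0 0 0.41 0 0 0 1; 0 0 0 0 0 0 0; 0 0 0 0 0 0 0")

```text
time: 19.8
ee_pos: [573.4, 263.7, 247.1]
ee_rot: [0.0, 1.0, -0.031, 0.0]
ft_force: [-0.5, 0.7, 1.3]
gripper_width: 0.688
grip_force: 0.0
```

move_arm(targets="0 0 0 0 0 0 0; 0 0 0 0 0 0 0; 0 0 0 0 0 0 0; 0 0 0 0 0 0 0; 0 0 0 0 0 0 0; 0 0 0 0 0 0 0; 0 0 0 0 0 0 0; 0 0 0 0 0 0 0")

```text
time: 20.6
ee_pos: [573.7, 264.3, 247.7]
ee_rot: [0.0, 1.0, -0.03, 0.001]
ft_force: [1.9, -4.7, 5.8]
gripper_width: 0.285
grip_force: 29.5
```

move_arm(targets="-0.21 0 -0.1 0 0 0 0; -0.21 0 -0.07 0 0 0 0; -0.21 0 -0.04 0 0 0 0; -0.21 0 -0.01 0 0 0 0; -0.21 0 0.01 0 0 0 0; -0.21 0 0.04 0 0 0 0; -0.21 0 0.07 0 0 0 0; -0.21 0 0.1 0 0 0 0")

```text
time: 21.4
ee_pos: [505.1, 268.6, 247.1]
ee_rot: [0.0, 1.0, -0.03, 0.0]
ft_force: [1.7, -4.9, 2.8]
gripper_width: 0.28
grip_force: 30.3
```

move_arm(targets="-0.05 0 0.02 0 0 0 0; -0.05 0 0.02 0 0 0 0; 0 0 0 0 0 0 0; 0 0 0 0 0 0 0; 0 0 0 0 0 0 0; 0 0 0 0 0 0 0; 0 0 0 0 0 0 0; 0 0 0 0 0 0 0")

```text
time: 22.2
ee_pos: [502.0, 268.9, 245.5]
ee_rot: [0.0, 1.0, -0.03, 0.0]
ft_force: [1.4, -5.5, 3.1]
gripper_width: 0.289
grip_force: 30.4
```

move_arm(targets="0 0 0 0 0 0 1; 0 0 0 0 0 0 1; 0 0 0 0 0 0 1; 0 0 -0.7 0 0 0 1; 0 0 -0.8 0 0 0 1; 0 -0.3 -0.4 0 0 0 1; 0 0 0 0 0 0 0.6; 0 0 0 0 0 0 0.6")

```text
time: 23.0
ee_pos: [502.0, 281.7, 320.8]
ee_rot: [-0.0, 1.0, -0.029, -0.0]
ft_force: [-0.7, -1.0, -0.5]
gripper_width: 0.693
grip_force: 0.0
```

Run:
```python
from h import *
t=cams.capture("top");s=cams.capture("side");cv2.imwrite("pics/t3.png",t[:,:,::-1])
A=blobs(t,(5,180,120),(18,255,255),(200,185,230,215),3);B=blobs(s,(5,150,130),(18,255,255),(240,215,290,250),3)
for a in A: print(a[0],a[1],plane("top",[a[1]],93))
for b in B: print(b[0],b[1],plane("side",[b[1]],93), tri(A[0][1],b[1]) if A else "")
for x in (-33.5,-40): print(proj("side",[537+x,269,93]),proj("top",[537+x,269,93]))
# drums again
for nm,lo,hi in(("blue",(100,120,60),(122,255,255)),("yel",(15,130,110),(28,255,255))):
    for b in blobs(t,lo,hi,(375,150,490,245),40): print(nm,b[0],b[1].round(1),plane("top",[b[1]],22).round(1))
plan([])
```

```text
8 [213.   202.75] [[501.76294879 272.51201256  93.        ]]
3 [265.         232.66666667] [[503.47508933 266.56795776  93.        ]] (array([500.16617301, 270.91916981,  98.43624174]), np.float64(0.8149501980885016))
[[264.49802367 233.14386484]] [[214.22540695 202.02796813]]
[[266.24049367 233.95433076]] [[214.31864477 204.29941923]]
blue 283 [459.3 218.3] [[ 401.6 -435.6   22. ]]
blue 134 [399.1 178. ] [[ 541.1 -273.4   22. ]]
yel 139 [397.7 215.7] [[ 426.8 -253.5   22. ]]
at [502.  281.  319.8] yaw -0.06 tilt [-0.0017  0.0014] q7 -2.25 w 0.602 F [-0.9  0.2 -1.1] t 23.1Traceback (most recent call last):
  File "<stdin>", line 10, in <module>
  File "h.py", line 40, in plan
    rows=np.array(rows);print("max",np.abs(rows[:,:6]).max().round(2))
                                           ~~~~^^^^^^
IndexError: too many indices for array: array is 1-dimensional, but 2 were indexed
```

Run:
```python
from h import *
plan([(529.6,134.5,310,-.064,7,.6),(529.6,134.5,206,-.064,6,.6),(529.6,134.5,206,-.064,3,0)])
```

```text
at [502.  281.  319.8] yaw -0.06 tilt [-0.0017  0.0014] q7 -2.25 w 0.602 F [-0.9  0.2 -1.1] t 23.1
max 0.52
0.13 0.52 0.04 0 0 0 0.6; 0.13 0.52 0.04 0 0 0 0.6; 0.13 0.52 0.04 0 0 0 0.6; 0.13 0.52 0.04 0 0 0 0.6; 0.13 0.52 0.04 0 0 0 0.6; 0.13 0.52 0.04 0 0 0 0.6; 0.13 0.52 0.04 0 0 0 0.6; 0 0 0.43 0 0 0 0.6
0 0 0.43 0 0 0 0.6; 0 0 0.43 0 0 0 0.6; 0 0 0.43 0 0 0 0.6; 0 0 0.43 0 0 0 0.6; 0 0 0.43 0 0 0 0.6; 0 0 0 0 0 0 0; 0 0 0 0 0 0 0; 0 0 0 0 0 0 0
```

move_arm(targets="0.13 0.52 0.04 0 0 0 0.6; 0.13 0.52 0.04 0 0 0 0.6; 0.13 0.52 0.04 0 0 0 0.6; 0.13 0.52 0.04 0 0 0 0.6; 0.13 0.52 0.04 0 0 0 0.6; 0.13 0.52 0.04 0 0 0 0.6; 0.13 0.52 0.04 0 0 0 0.6; 0 0 0 0 0 0 0.6")

```text
time: 23.9
ee_pos: [530.2, 130.0, 308.5]
ee_rot: [0.001, 0.999, -0.032, -0.001]
ft_force: [0.0, 0.5, 0.4]
gripper_width: 0.598
grip_force: 0.0
```

move_arm(targets="0 0 0.43 0 0 0 0.6; 0 0 0.43 0 0 0 0.6; 0 0 0.43 0 0 0 0.6; 0 0 0.43 0 0 0 0.6; 0 0 0.43 0 0 0 0.6; 0 0 0.43 0 0 0 0.6; 0 0 0 0 0 0 0; 0 0 0 0 0 0 0", squeeze=40)

```text
time: 24.7
ee_pos: [529.6, 134.6, 206.2]
ee_rot: [-0.0, 1.0, -0.03, -0.001]
ft_force: [-0.3, 0.1, -1.6]
gripper_width: 0.319
grip_force: 43.6
```

move_arm(targets="0 0 0 0 0 0 0; 0 0 0 0 0 0 0; 0 0 0 0 0 0 0; 0 0 0 0 0 0 0; 0 0 0 0 0 0 0; 0 0 0 0 0 0 0; 0 0 0 0 0 0 0; 0 0 0 0 0 0 0")

```text
time: 25.5
ee_pos: [530.1, 133.9, 206.7]
ee_rot: [0.0, 1.0, -0.03, 0.0]
ft_force: [-0.9, -0.6, -2.1]
gripper_width: 0.32
grip_force: 43.6
```

Run:
```python
from h import *
plan([(529.6,134.5,300,-.064,6,0),(478,452,300,.1,10,0),(478,452,178,.1,8,0)])
```

```text
at [530.1 133.9 206.7] yaw -0.06 tilt [0. 0.] q7 -1.98 w 0.32 F [-0.9 -0.6 -2.1] t 25.5
max 0.8
0 0 -0.39 0 0 0 0; 0 0 -0.39 0 0 0 0; 0 0 -0.39 0 0 0 0; 0 0 -0.39 0 0 0 0; 0 0 -0.39 0 0 0 0; 0 0 -0.39 0 0 0 0; -0.18 -0.78 0 0 0 -0.11 0; -0.17 -0.79 0 0 0 -0.11 0
-0.15 -0.79 0 0 0 -0.11 0; -0.14 -0.79 0 0 0 -0.11 0; -0.13 -0.79 0 0 0 -0.11 0; -0.11 -0.8 0 0 0 -0.11 0; -0.1 -0.8 0 0 0 -0.11 0; -0.09 -0.8 0 0 0 -0.11 0; -0.08 -0.8 0 0 0 -0.11 0; -0.06 -0.8 0 0 0 -0.11 0
0 0 0.38 0 0 0 0; 0 0 0.38 0 0 0 0; 0 0 0.38 0 0 0 0; 0 0 0.38 0 0 0 0; 0 0 0.38 0 0 0 0; 0 0 0.38 0 0 0 0; 0 0 0.38 0 0 0 0; 0 0 0.38 0 0 0 0
```

move_arm(targets="0 0 -0.39 0 0 0 0; 0 0 -0.39 0 0 0 0; 0 0 -0.39 0 0 0 0; 0 0 -0.39 0 0 0 0; 0 0 -0.39 0 0 0 0; 0 0 -0.39 0 0 0 0; -0.18 -0.78 0 0 0 -0.11 0; -0.17 -0.79 0 0 0 -0.11 0")

```text
time: 26.3
ee_pos: [519.6, 197.0, 301.1]
ee_rot: [-0.0, 1.0, -0.015, 0.001]
ft_force: [-0.0, -0.1, -3.1]
gripper_width: 0.32
grip_force: 43.8
```

move_arm(targets="-0.15 -0.79 0 0 0 -0.11 0; -0.14 -0.79 0 0 0 -0.11 0; -0.13 -0.79 0 0 0 -0.11 0; -0.11 -0.8 0 0 0 -0.11 0; -0.1 -0.8 0 0 0 -0.11 0; -0.09 -0.8 0 0 0 -0.11 0; -0.08 -0.8 0 0 0 -0.11 0; -0.06 -0.8 0 0 0 -0.11 0")

```text
time: 27.1
ee_pos: [476.6, 452.3, 300.1]
ee_rot: [0.0, 0.999, 0.053, -0.0]
ft_force: [-0.1, -0.2, -1.6]
gripper_width: 0.32
grip_force: 43.8
```

move_arm(targets="0 0 0 0 0 0 0; 0 0 0 0 0 0 0; 0 0 0.5 0 0 0 0; 0 0 0.5 0 0 0 0; 0 0 0.5 0 0 0 0; 0 0 0.5 0 0 0 0; 0 0 0.5 0 0 0 0; 0 0 0 0 0 0 0")

```text
time: 27.9
ee_pos: [476.9, 448.6, 197.4]
ee_rot: [0.002, 0.999, 0.052, -0.002]
ft_force: [-0.7, -0.8, -2.7]
gripper_width: 0.32
grip_force: 43.5
```

move_arm(targets="0 0 0.24 0 0 0 0; 0 0 0.24 0 0 0 0; 0 0 0 0 0 0 0; 0 0 0 0 0 0 0.5; 0 0 0 0 0 0 0.5; 0 0 0 0 0 0 0.5; 0 0 -0.5 0 0 0 0.5; 0 0 -0.7 0 0 0 0.5")

```text
time: 28.7
ee_pos: [476.5, 450.7, 228.4]
ee_rot: [0.001, 0.999, 0.053, -0.001]
ft_force: [0.0, 0.4, -1.1]
gripper_width: 0.497
grip_force: 0.0
```

move_arm(targets="0 0 -0.7 0 0 0 0.5; 0 0 -0.7 0 0 0 0.5; 0 0 -0.6 0 0 0 0.5; 0 0 0 0 0 0 0.6; 0 0 0 0 0 0 0.6; 0 0 0 0 0 0 0.6; 0 0 0 0 0 0 0.6; 0 0 0 0 0 0 0.6")

```text
time: 29.5
ee_pos: [476.8, 451.0, 308.1]
ee_rot: [0.001, 0.999, 0.053, -0.001]
ft_force: [0.1, -0.7, -0.4]
gripper_width: 0.603
grip_force: 0.0
```

Run:
```python
from h import *
t=cams.capture("top");s=cams.capture("side");cv2.imwrite("pics/t4.png",t[:,:,::-1]);cv2.imwrite("pics/s4.png",s[:,:,::-1])
for b in blobs(s,(0,90,30),(16,255,255),(190,250,290,330),10):print("worn side",b[0],b[1],plane("side",[b[1]],25).round(0))
plan([(521.1,7,300,-.064,13,.6),(521.1,7,206.5,-.064,5,.6)])
```

```text
at [476.9 451.1 308.4] yaw 0.105 tilt [-0.0008  0.0007] q7 -2.35 w 0.599 F [ 0.3 -0.8 -0.1] t 29.6
max 0.86
-0.01 0.86 0.02 0 0 0.09 0.6; 0.01 0.86 0.02 0 0 0.09 0.6; 0.02 0.86 0.02 0 0 0.09 0.6; 0.03 0.86 0.02 0 0 0.09 0.6; 0.04 0.86 0.02 0 0 0.09 0.6; 0.05 0.86 0.02 0 0 0.09 0.6; 0.06 0.86 0.02 0 0 0.09 0.6; 0.07 0.86 0.02 0 0 0.09 0.6
0.08 0.85 0.02 0 0 0.09 0.6; 0.1 0.85 0.02 0 0 0.09 0.6; 0.11 0.85 0.02 0 0 0.09 0.6; 0.12 0.85 0.02 0 0 0.09 0.6; 0.13 0.85 0.02 0 0 0.09 0.6; 0 0 0.47 0 0 0 0.6; 0 0 0.47 0 0 0 0.6; 0 0 0.47 0 0 0 0.6
0 0 0.47 0 0 0 0.6; 0 0 0.47 0 0 0 0.6; 0 0 0 0 0 0 0.6; 0 0 0 0 0 0 0.6; 0 0 0 0 0 0 0.6; 0 0 0 0 0 0 0.6; 0 0 0 0 0 0 0.6; 0 0 0 0 0 0 0.6
```

move_arm(targets="0 0.86 0.02 0 0 0.09 0.6; 0.01 0.86 0.02 0 0 0.09 0.6; 0.02 0.86 0.02 0 0 0.09 0.6; 0.03 0.86 0.02 0 0 0.09 0.6; 0.04 0.86 0.02 0 0 0.09 0.6; 0.05 0.86 0.02 0 0 0.09 0.6; 0.06 0.86 0.02 0 0 0.09 0.6; 0.07 0.86 0.02 0 0 0.09 0.6")

```text
time: 30.4
ee_pos: [504.2, 175.5, 302.6]
ee_rot: [0.0, 1.0, -0.002, 0.0]
ft_force: [-0.1, 0.3, -0.9]
gripper_width: 0.602
grip_force: 0.0
```

move_arm(targets="0.08 0.85 0.02 0 0 0.09 0.6; 0.1 0.85 0.02 0 0 0.09 0.6; 0.11 0.85 0.02 0 0 0.09 0.6; 0.12 0.85 0.02 0 0 0.09 0.6; 0.13 0.86 0.02 0 0 0.09 0.6; 0 0 0 0 0 0 0.6; 0 0 0 0 0 0 0.6; 0 0 0.47 0 0 0 0.6")

```text
time: 31.2
ee_pos: [521.7, 7.0, 281.5]
ee_rot: [-0.001, 0.999, -0.035, 0.002]
ft_force: [0.8, -0.1, 0.4]
gripper_width: 0.6
grip_force: 0.0
```

move_arm(targets="0 0 0.47 0 0 0 0.6; 0 0 0.47 0 0 0 0.6; 0 0 0.47 0 0 0 0.6; 0 0 0.47 0 0 0 0.6; 0 0 0 0 0 0 0; 0 0 0 0 0 0 0; 0 0 0 0 0 0 0; 0 0 0 0 0 0 0")

```text
time: 32.0
ee_pos: [521.1, 6.3, 205.6]
ee_rot: [-0.0, 0.999, -0.035, 0.001]
ft_force: [-0.8, -0.3, -0.1]
gripper_width: 0.323
grip_force: 43.2
```

move_arm(targets="0 0 0 0 0 0 0; 0 0 0 0 0 0 0; 0 0 0 0 0 0 0; 0 0 0 0 0 0 0; 0 0 0 0 0 0 0; 0 0 0 0 0 0 0; 0 0 0 0 0 0 0; 0 0 0 0 0 0 0")

```text
time: 32.8
ee_pos: [520.9, 6.1, 205.0]
ee_rot: [-0.0, 0.999, -0.035, 0.0]
ft_force: [0.0, 2.7, 4.8]
gripper_width: 0.321
grip_force: 44.1
```

Run:
```python
from h import *
t=cams.capture("top");s=cams.capture("side");cv2.imwrite("pics/s5.png",np.hstack([cv2.resize(s[170:320,190:330,::-1],None,fx=3,fy=3),cv2.resize(t[160:310,130:250,::-1],None,fx=3,fy=3)]))
plan([(521.9,6.3,310,-.064,6,0),(484,396,310,.1,12,0)])
```

```text
at [520.9   6.1 205. ] yaw -0.07 tilt [ 0.0008 -0.0003] q7 -1.73 w 0.322 F [-0.7  1.2  5.5] t 32.9
max 0.82
0 0 -0.44 0 0 -0.01 0; 0 0 -0.44 0 0 -0.01 0; 0 0 -0.44 0 0 -0.01 0; 0 0 -0.44 0 0 -0.01 0; 0 0 -0.44 0 0 -0.01 0; 0 0 -0.44 0 0 -0.01 0; -0.13 -0.81 0 0 0 -0.09 0; -0.12 -0.81 0 0 0 -0.09 0
-0.11 -0.81 0 0 0 -0.09 0; -0.1 -0.81 0 0 0 -0.09 0; -0.09 -0.81 0 0 0 -0.09 0; -0.08 -0.81 0 0 0 -0.09 0; -0.06 -0.81 0 0 0 -0.09 0; -0.05 -0.81 0 0 0 -0.09 0; -0.04 -0.81 0 0 0 -0.09 0; -0.03 -0.82 0 0 0 -0.09 0
-0.02 -0.82 0 0 0 -0.09 0; -0.01 -0.82 0 0 0 -0.09 0; 0 0 0 0 0 0 0; 0 0 0 0 0 0 0; 0 0 0 0 0 0 0; 0 0 0 0 0 0 0; 0 0 0 0 0 0 0; 0 0 0 0 0 0 0
```

View pics/s5.png

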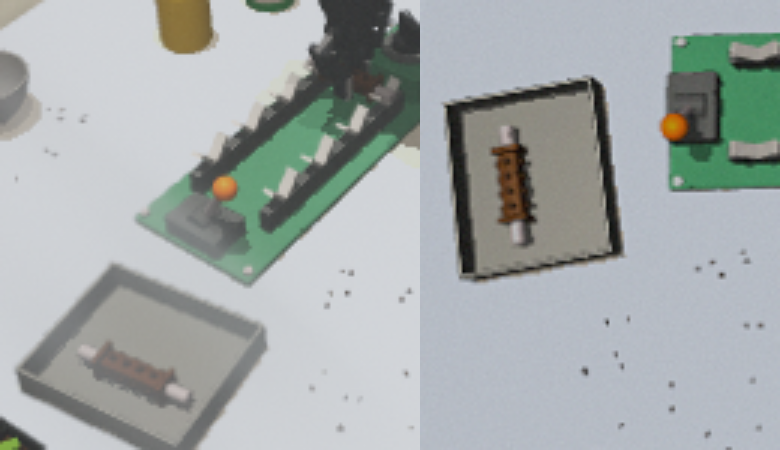

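The first worn drum lies flat in the tray at crop (512,185), and the lever ball leans back towards the robot (locked).

move_arm(targets="0 0 -0.44 0 0 0 0; 0 0 -0.44 0 0 0 0; 0 0 -0.44 0 0 0 0; 0 0 -0.44 0 0 0 0; 0 0 -0.44 0 0 0 0; 0 0 -0.44 0 0 0 0; -0.13 -0.81 0 0 0 -0.09 0; -0.12 -0.81 0 0 0 -0.09 0")

```text
time: 33.7
ee_pos: [514.7, 70.7, 310.5]
ee_rot: [0.0, 1.0, -0.023, 0.0]
ft_force: [0.8, 0.4, -1.8]
gripper_width: 0.323
grip_force: 43.3
```

move_arm(targets="-0.11 -0.81 0 0 0 -0.09 0; -0.1 -0.81 0 0 0 -0.09 0; -0.09 -0.81 0 0 0 -0.09 0; -0.08 -0.81 0 0 0 -0.09 0; -0.06 -0.81 0 0 0 -0.09 0; -0.05 -0.81 0 0 0 -0.09 0; -0.04 -0.81 0 0 0 -0.09 0; -0.03 -0.82 0 0 0 -0.09 0")

```text
time: 34.5
ee_pos: [491.0, 331.6, 309.5]
ee_rot: [0.001, 0.999, 0.032, -0.001]
ft_force: [0.8, -0.1, -2.3]
gripper_width: 0.329
grip_force: 43.3
```

move_arm(targets="-0.02 -0.82 0 0 0 -0.09 0; -0.01 -0.82 0 0 0 -0.09 0; 0 0 0 0 0 0 0; 0 0 0.5 0 0 0 0; 0 0 0.5 0 0 0 0; 0 0 0.5 0 0 0 0; 0 0 0.5 0 0 0 0; 0 0 0 0 0 0 0")

```text
time: 35.3
ee_pos: [484.6, 394.5, 226.9]
ee_rot: [0.002, 0.999, 0.046, -0.002]
ft_force: [-0.8, -0.7, -0.0]
gripper_width: 0.318
grip_force: 43.3
```

move_arm(targets="0 0 0.32 0 0 0 0; 0 0 0.32 0 0 0 0; 0 0 0.32 0 0 0 0; 0 0 0.32 0 0 0 0; 0 0 0 0 0 0 0; 0 0 0 0 0 0 0.5; 0 0 0 0 0 0 0.5; 0 0 0 0 0 0 0.5")

```text
time: 36.1
ee_pos: [485.4, 396.3, 179.1]
ee_rot: [-0.0, 0.999, 0.046, 0.0]
ft_force: [0.7, -0.5, -0.0]
gripper_width: 0.497
grip_force: 0.0
```

move_arm(targets="0 0 -0.6 0 0 0 0.5; 0 0 -0.8 0 0 0 0.5; 0 0 -0.8 0 0 0 0.5; 0 0 -0.8 0 0 0 0.6; 0 0 0 0 0 0 0.6; 0 0.8 0 0 0 0 0.6; 0 0.8 0 0 0 0 0.6; 0 0.8 0 0 0 0 0.6")

```text
time: 36.9
ee_pos: [494.0, 299.5, 298.6]
ee_rot: [0.0, 0.999, 0.046, -0.0]
ft_force: [-0.3, 0.2, 0.3]
gripper_width: 0.596
grip_force: 0.0
```

move_arm(targets="0 0.8 0 0 0 0 0.6; 0 0.8 0 0 0 0 0.6; 0 0.8 0 0 0 0 0.6; 0 0.8 0 0 0 0 0.6; 0 0 0 0 0 0 0.6; 0 0 0 0 0 0 0.6; 0 0 0 0 0 0 0.6; 0 0 0 0 0 0 0.6")

```text
time: 37.7
ee_pos: [505.7, 174.5, 298.9]
ee_rot: [-0.0, 0.999, 0.047, -0.0]
ft_force: [-0.9, 0.5, -0.1]
gripper_width: 0.597
grip_force: 0.0
```

Run:
```python
from h import *
t=cams.capture("top");s=cams.capture("side")
for b in blobs(t,(0,90,40),(16,255,255),(135,180,205,255),20): print("worn",b[0],b[1].round(1),plane("top",[b[1]],28).round(0))
for nm,lo,hi in(("blue",(100,120,60),(122,255,255)),("yel",(15,130,110),(28,255,255))):
    for b in blobs(t,lo,hi,(375,130,490,245),40):
        W=plane("top",b[3],22)[:,:2];w,v=np.linalg.eigh(np.cov(W.T));a=v[:,1]*np.sign(v[0,1])
        print(nm,b[0],b[1].round(1),np.r_[cv2.minAreaRect(np.float32(W))[0]].round(1),W.mean(0).round(1),np.arctan2(a[1],a[0]).round(3))
plan([(428,-254,290,.042,14,.6)])
```

```text
worn 179 [159.8 220.8] [[477. 449.  28.]]
worn 161 [177.4 216. ] [[486. 396.  28.]]
blue 281 [459.4 218.3] [ 401.8 -436.8] [ 401.7 -436. ] -1.193
blue 135 [399.1 178. ] [ 542.8 -275.1] [ 541.2 -273.5] -0.057
yel 136 [397.7 215.7] [ 428.4 -254.5] [ 426.9 -253.4] 0.042
at [505.8 174.2 298.9] yaw 0.094 tilt [-0.0002 -0.0002] q7 -1.94 w 0.604 F [ 0.2 -0.5 -0.1] t 37.8
max 0.76
-0.21 0.75 0.02 0 0 0.02 0.6; -0.21 0.75 0.02 0 0 0.02 0.6; -0.2 0.75 0.02 0 0 0.02 0.6; -0.2 0.75 0.02 0 0 0.02 0.6; -0.2 0.75 0.02 0 0 0.02 0.6; -0.2 0.75 0.02 0 0 0.02 0.6; -0.19 0.75 0.02 0 0 0.02 0.6; -0.19 0.75 0.02 0 0 0.02 0.6
-0.19 0.75 0.02 0 0 0.02 0.6; -0.18 0.75 0.02 0 0 0.02 0.6; -0.18 0.76 0.02 0 0 0.02 0.6; -0.18 0.76 0.02 0 0 0.02 0.6; -0.18 0.76 0.02 0 0 0.02 0.6; -0.17 0.76 0.02 0 0 0.02 0.6; 0 0 0 0 0 0 0.6; 0 0 0 0 0 0 0.6
```

Both worn drums are in the tray at (159.8,220.8) and (177.4,216). The coloured drums have not moved. Yellow is next.

move_arm(targets="-0.21 0.75 0.02 0 0 0.02 0.6; -0.21 0.75 0.02 0 0 0.02 0.6; -0.2 0.75 0.02 0 0 0.02 0.6; -0.2 0.75 0.02 0 0 0.02 0.6; -0.2 0.75 0.02 0 0 0.02 0.6; -0.2 0.75 0.02 0 0 0.02 0.6; -0.19 0.75 0.02 0 0 0.02 0.6; -0.19 0.75 0.02 0 0 0.02 0.6")

```text
time: 38.6
ee_pos: [461.6, -71.9, 292.8]
ee_rot: [-0.0, 0.999, 0.034, 0.0]
ft_force: [-0.4, -0.8, 0.3]
gripper_width: 0.604
grip_force: 0.0
```

move_arm(targets="-0.19 0.75 0.02 0 0 0.02 0.6; -0.18 0.75 0.02 0 0 0.02 0.6; -0.18 0.76 0.02 0 0 0.02 0.6; -0.18 0.76 0.02 0 0 0.02 0.6; -0.18 0.76 0.02 0 0 0.02 0.6; -0.17 0.76 0.02 0 0 0.02 0.6; 0 0 0 0 0 0 0.6; 0 0 0 0 0 0 0.6")

```text
time: 39.4
ee_pos: [429.6, -255.2, 287.7]
ee_rot: [-0.0, 1.0, 0.024, -0.0]
ft_force: [0.6, -0.2, -1.2]
gripper_width: 0.599
grip_force: 0.0
```

Run:
```python
from h import *
t=cams.capture("top");cv2.imwrite("pics/t6.png",t[:,:,::-1]);s=cams.capture("side")
for b in blobs(t,(0,0,125),(180,45,255),(228,165,322,222),25): 
    X=plane("top",[b[1]],58)[0];d=X[:2]-[524.6,62.5];print("V",b[0],b[1].round(1),np.round(b[2][1],1),X.round(1),"loc",(d@[.998,-.064]).round(1),(d@[.064,.998]).round(1))
plan([(428.8,-254.2,230,.042,3,.6),(428.8,-254.2,176,.042,5,.6),(428.8,-254.2,176,.042,8,0)])
print(setting())
```

```text
V 476 [270.4 167.1] [ 6. 93.] [600.7 108.7  58. ] loc 73.0 51.0
V 78 [263.  208.5] [ 5. 16.] [479.2 138.4  58. ] loc -50.2 72.9
V 76 [240.6 209.2] [ 5. 16.] [483.1 203.   58. ] loc -50.4 137.6
V 75 [307.4 207.1] [ 5.6 16. ] [471.1  10.8  58. ] loc -50.0 -55.0
V 73 [284.8 175.1] [ 5.6 16.1] [572.5  68.3  58. ] loc 47.5 8.9
V 73 [262.8 175.7] [ 6. 16.] [576.7 132.6  58. ] loc 47.5 73.3
V 72 [241.1 176.4] [ 5. 16.] [580.5 196.2  58. ] loc 47.2 137.0
V 71 [306.4 174.5] [ 5. 15.] [568.4   5.1  58. ] loc 47.4 -54.4
V 71 [285.6 207.8] [ 4.8 15.2] [475.   73.4  58. ] loc -50.2 7.7
V 32 [306.4 221. ] [30.  1.] [431.4  17.4  58. ] loc -90.1 -50.9
at [ 430.  -253.9  287.8] yaw 0.052 tilt [-0.0001 -0.0007] q7 -1.04 w 0.601 F [-0.8 -0.2  0.1] t 39.5
max 0.48
-0.01 0 0.48 0 0 0.02 0.6; -0.01 0 0.48 0 0 0.02 0.6; -0.01 0 0.48 0 0 0.02 0.6; 0 0 0.27 0 0 0 0.6; 0 0 0.27 0 0 0 0.6; 0 0 0.27 0 0 0 0.6; 0 0 0.27 0 0 0 0.6; 0 0 0.27 0 0 0 0.6
0 0 0 0 0 0 0; 0 0 0 0 0 0 0; 0 0 0 0 0 0 0; 0 0 0 0 0 0 0; 0 0 0 0 0 0 0; 0 0 0 0 0 0 0; 0 0 0 0 0 0 0; 0 0 0 0 0 0 0
(np.float64(336.6503759398496), np.float64(336.84189723320156), np.float64(-0.008472920716733667))
```

move_arm(targets="-0.01 0 0.48 0 0 0 0.6; -0.01 0 0.48 0 0 0 0.6; -0.01 0 0.48 0 0 0 0.6; 0 0 0.27 0 0 0 0.6; 0 0 0.27 0 0 0 0.6; 0 0 0.27 0 0 0 0.6; 0 0 0.27 0 0 0 0.6; 0 0 0.27 0 0 0 0.6")

```text
time: 40.35
ee_pos: [428.5, -255.2, 175.7]
ee_rot: [0.0, 1.0, 0.025, 0.0]
ft_force: [-1.2, -0.5, 0.2]
gripper_width: 0.599
grip_force: 0.0
```

move_arm(targets="0 0 0 0 0 0 0; 0 0 0 0 0 0 0; 0 0 0 0 0 0 0; 0 0 0 0 0 0 0; 0 0 0 0 0 0 0; 0 0 0 0 0 0 0; 0 0 0 0 0 0 0; 0 0 0 0 0 0 0")

```text
time: 41.15
ee_pos: [428.3, -255.2, 176.3]
ee_rot: [0.0, 1.0, 0.025, 0.0]
ft_force: [0.3, 0.2, -1.6]
gripper_width: 0.313
grip_force: 40.0
```

move_arm(targets="0 0 -0.4 0 0 0 0; 0 0 -0.7 0 0 0 0; 0 0 -0.8 0 0 0 0; 0 0 -0.8 0 0 0 0; 0 0 -0.3 0 0 0 0; 0 0 0 0 0 0 0; 0 0 0 0 0 0 0; 0 0 0 0 0 0 0")

```text
time: 41.95
ee_pos: [427.8, -254.9, 294.7]
ee_rot: [-0.001, 1.0, 0.025, -0.001]
ft_force: [-0.4, -0.4, -1.5]
gripper_width: 0.32
grip_force: 40.0
```

Run:
```python
from h import *
t=cams.capture("top");s=cams.capture("side")
for b in blobs(s,(15,130,90),(28,255,255),(310,100,400,200),4): print("yel side",b[0],b[1].round(1))
plan([(528.7,134,300,-.064,14,0)])
p=arm.observe()["ee_pos"];print(proj("side",p-[0,0,155]))
```

```text
yel side 6 [375.5 191. ]
yel side 6 [385.2 196.8]
at [ 428.  -254.9  294.9] yaw 0.05 tilt [-0.0023 -0.0011] q7 -1.04 w 0.319 F [-0.1 -0.1 -1.6] t 42.05
max 0.7
0.21 -0.68 -0.01 0 0 0.05 0; 0.21 -0.69 -0.01 0 0 0.05 0; 0.2 -0.69 -0.01 0 0 0.05 0; 0.2 -0.69 -0.01 0 0 0.05 0; 0.19 -0.69 -0.01 0 0 0.05 0; 0.19 -0.69 -0.01 0 0 0.05 0; 0.18 -0.69 -0.01 0 0 0.05 0; 0.17 -0.7 -0.01 0 0 0.05 0
0.17 -0.7 -0.01 0 0 0.05 0; 0.16 -0.7 -0.01 0 0 0.05 0; 0.16 -0.7 -0.01 0 0 0.05 0; 0.15 -0.7 -0.01 0 0 0.05 0; 0.15 -0.7 -0.01 0 0 0.05 0; 0.14 -0.7 -0.01 0 0 0.05 0; 0 0 0 0 0 0 0; 0 0 0 0 0 0 0
[[364.81571297 149.15583943]]
```

move_arm(targets="0.21 -0.68 -0.01 0 0 0.05 0; 0.21 -0.69 -0.01 0 0 0.05 0; 0.2 -0.69 -0.01 0 0 0.05 0; 0.2 -0.69 -0.01 0 0 0.05 0; 0.19 -0.69 -0.01 0 0 0.05 0; 0.19 -0.69 -0.01 0 0 0.05 0; 0.18 -0.69 -0.01 0 0 0.05 0; 0.17 -0.7 -0.01 0 0 0.05 0")

```text
time: 42.85
ee_pos: [485.1, -31.8, 298.6]
ee_rot: [0.0, 1.0, -0.005, -0.001]
ft_force: [0.6, -0.2, -2.3]
gripper_width: 0.318
grip_force: 40.0
```

move_arm(targets="0.17 -0.7 -0.01 0 0 0.05 0; 0.16 -0.7 -0.01 0 0 0.05 0; 0.16 -0.7 -0.01 0 0 0.05 0; 0.15 -0.7 -0.01 0 0 0.05 0; 0.15 -0.7 -0.01 0 0 0.05 0; 0.14 -0.7 -0.01 0 0 0.05 0; 0 0 0 0 0 0 0; 0 0 0 0 0 0 0")

```text
time: 43.65
ee_pos: [526.8, 134.4, 300.8]
ee_rot: [0.0, 1.0, -0.027, -0.001]
ft_force: [-0.2, -0.6, -1.4]
gripper_width: 0.317
grip_force: 40.0
```

Run:
```python
from h import *
s=cams.capture("side");cv2.imwrite("pics/s7.png",cv2.resize(s[130:270,200:340,::-1],None,fx=4,fy=4))
for b in blobs(s,(15,130,60),(28,255,255),(255,130,340,250),4): print("yel side",b[0],b[1].round(1))
p=arm.observe()["ee_pos"];print(proj("side",p-[0,0,162]))
plan([(528.7,134,240,-.064,3,0),(528.7,134,212,-.064,5,0),(528.7,134,212,-.064,2,0),(528.7,134,212,-.064,6,.5)])
```

```text
yel side 85 [256.2 172.9]
yel side 18 [264.  230.5]
[[283.66507773 194.68873411]]
at [526.9 133.3 300.9] yaw -0.055 tilt [-0.0016  0.0012] q7 -1.98 w 0.317 F [-0.1 -1.  -1.1] t 43.7
max 0.51
0.01 -0.01 0.51 0 0 0.02 0; 0.01 -0.01 0.51 0 0 0.02 0; 0.01 -0.01 0.51 0 0 0.02 0; 0 0 0.14 0 0 0 0; 0 0 0.14 0 0 0 0; 0 0 0.14 0 0 0 0; 0 0 0.14 0 0 0 0; 0 0 0.14 0 0 0 0
0 0 0 0 0 0 0; 0 0 0 0 0 0 0; 0 0 0 0 0 0 0.5; 0 0 0 0 0 0 0.5; 0 0 0 0 0 0 0.5; 0 0 0 0 0 0 0.5; 0 0 0 0 0 0 0.5; 0 0 0 0 0 0 0.5
```

View pics/s7.png

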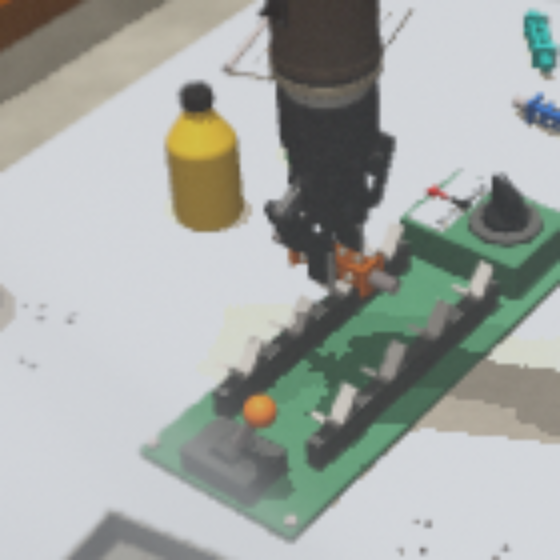

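The side crop shows the held drum level over the cradles at (360,265). The lever is locked.

move_arm(targets="0.01 -0.01 0.51 0 0 0.02 0; 0.01 -0.01 0.51 0 0 0.02 0; 0.01 -0.01 0.51 0 0 0.02 0; 0 0 0.14 0 0 0 0; 0 0 0.14 0 0 0 0; 0 0 0.14 0 0 0 0; 0 0 0.14 0 0 0 0; 0 0 0.14 0 0 0 0")

```text
time: 44.5
ee_pos: [528.6, 135.0, 212.8]
ee_rot: [-0.0, 0.999, -0.032, 0.001]
ft_force: [0.2, -0.7, -1.4]
gripper_width: 0.321
grip_force: 40.1
```

move_arm(targets="0 0 0 0 0 0 0; 0 0 0 0 0 0 0; 0 0 0 0 0 0 0.5; 0 0 0 0 0 0 0.5; 0 0 0 0 0 0 0.5; 0 0 0 0 0 0 0.5; 0 0 -0.4 0 0 0 0.5; 0 0 -0.6 0 0 0 0.5")

```text
time: 45.3
ee_pos: [527.8, 134.9, 252.0]
ee_rot: [0.001, 0.999, -0.032, -0.001]
ft_force: [0.1, 0.3, -0.1]
gripper_width: 0.496
grip_force: 0.0
```

move_arm(targets="0 0 -0.8 0 0 0 0.6; 0 0 -0.6 0 0 0 0.6; 0 0.9 0 0 0 0 0.6; 0 0.9 0 0 0 0 0.6; 0 0.9 0 0 0 0 0.6; 0 0.9 0 0 0 0 0.6; 0 0.9 0 0 0 0 0.6; 0 0.9 0 0 0 0 0.6")

```text
time: 46.1
ee_pos: [514.3, -81.9, 308.9]
ee_rot: [0.0, 0.999, -0.032, 0.0]
ft_force: [0.2, -0.0, -0.5]
gripper_width: 0.603
grip_force: 0.0
```

move_arm(targets="0 0.9 0 0 0 0 0.6; 0 0.9 0 0 0 0 0.6; 0 0.9 0 0 0 0 0.6; 0 0.9 0 0 0 0 0.6; 0 0.9 0 0 0 0 0.6; 0 0 0 0 0 0 0.6; 0 0 0 0 0 0 0.6; 0 0 0 0 0 0 0.6")

```text
time: 46.9
ee_pos: [503.2, -259.0, 308.6]
ee_rot: [-0.0, 1.0, -0.031, -0.0]
ft_force: [-0.4, 0.4, 0.2]
gripper_width: 0.596
grip_force: 0.0
```

Run:
```python
from h import *
t=cams.capture("top");cv2.imwrite("pics/t8.png",cv2.resize(t[150:240,200:420,::-1],None,fx=3.6,fy=3.6,interpolation=cv2.INTER_CUBIC));s=cams.capture("side")
for b in blobs(t,(12,110,80),(28,255,255),(230,165,320,225),15): print("drum",b[0],b[1].round(1),plane("top",[b[1]],60).round(1))
for b in blobs(t,(100,120,60),(122,255,255),(340,120,490,245),40):
    W=plane("top",b[3],22)[:,:2];w,v=np.linalg.eigh(np.cov(W.T));a=v[:,1]*np.sign(v[0,1])
    print("blue",b[0],b[1].round(1),np.r_[cv2.minAreaRect(np.float32(W))[0]].round(1),W.mean(0).round(1),np.arctan2(a[1],a[0]).round(3))
plan([(544,-275,290,-.057,2,.6)])
```

```text
drum 171 [263.6 191.5] [[528.5 133.3  60. ]]
at [ 503.4 -258.7  308.7] yaw -0.062 tilt [ 0.     -0.0006] q7 -1.2 w 0.606 F [ 0.6  1.7 -0.4] t 47.0
max 0.52
0.52 0.17 0.23 0 0 -0.02 0.6; 0.52 0.17 0.23 0 0 -0.02 0.6; 0 0 0 0 0 0 0.6; 0 0 0 0 0 0 0.6; 0 0 0 0 0 0 0.6; 0 0 0 0 0 0 0.6; 0 0 0 0 0 0 0.6; 0 0 0 0 0 0 0.6
```

View pics/t8.png

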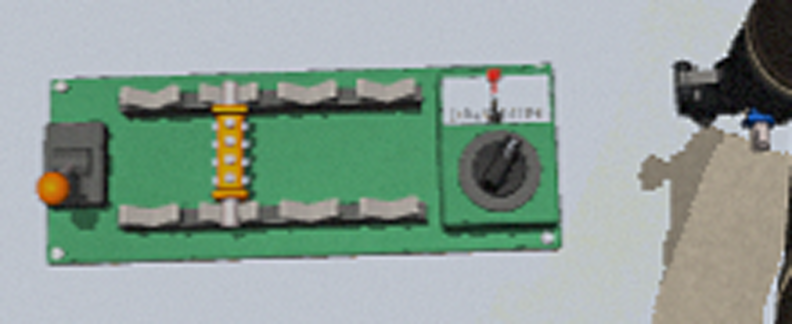

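Yellow is seated in cradle 2 at (263.6,191.5). The blue stub now shows near (411,187), so the drum has been knocked aside. I'll back off and re-measure.

move_arm(targets="0 -0.9 0 0 0 0 0.6; 0 -0.9 0 0 0 0 0.6; 0 -0.9 0 0 0 0 0.6; 0 -0.9 0 0 0 0 0.6; 0 -0.9 0 0 0 0 0.6; 0 0 0 0 0 0 0.6; 0 0 0 0 0 0 0.6; 0 0 0 0 0 0 0.6")

```text
time: 47.8
ee_pos: [514.5, -80.9, 308.8]
ee_rot: [0.0, 0.999, -0.032, 0.0]
ft_force: [-0.7, -1.1, 0.2]
gripper_width: 0.6
grip_force: 0.0
```

Run:
```python
from h import *
t=cams.capture("top");cv2.imwrite("pics/t9.png",t[:,:,::-1])
for b in blobs(t,(100,120,60),(122,255,255),(340,120,490,245),40):
    W=plane("top",b[3],22)[:,:2];w,v=np.linalg.eigh(np.cov(W.T));a=v[:,1]*np.sign(v[0,1])
    print("blue",b[0],b[1].round(1),[np.round(q,1) for q in cv2.minAreaRect(np.float32(W))],W.mean(0).round(1),np.arctan2(a[1],a[0]).round(3))
```

```text
blue 283 [459.3 218.3] [array([ 401.8, -436.8]), array([ 36.4, 105.5]), np.float64(21.7)] [ 401.7 -435.9] -1.195
blue 120 [410.8 173.6] [array([ 555. , -313.5]), array([24.5, 66.2]), np.float64(84.7)] [ 551.7 -311.1] -0.076
```

Run:
```python
from h import *
for f,roi in(("t6",(388,155,412,205)),("t9",(399,148,424,202))):
    t=cv2.imread(f"pics/{f}.png")[:,:,::-1];x0,y0,x1,y1=roi
    h=cv2.cvtColor(t,cv2.COLOR_RGB2HSV);m=cv2.inRange(h,(100,120,60),(122,255,255))
    for y in range(y0,y1): 
        print(y,"".join("#" if m[y,x] else ("%x"%(h[y,x,2]//16)) for x in range(x0,x1)))
```

```text
155 ccccccccccccccccccc77aba
156 cccccccccccccccccc747aba
157 ccccccccccccccccccc67abb
158 ccccccccccccccccccc67bcb
159 ccccccccccccccccccb889a9
160 cccccccccccccccccc6#####
161 ccccccccccccccccc6222111
162 cccccccccccccccca432####
163 ccccccccccccccccc532##bc
164 ccccccccccccccccca83##8c
165 ccccccccccccccccc8c6###9
166 ccccccccccccccccc783####
167 ccccccccccccccccca52####
168 cccccccccccccccccc72##9c
169 cccccccccccccccccaa7##9c
170 ccccccccccccccccc9a8####
171 cccbccccccccccccc852####
172 ccbbccccccccccccca62###c
173 cccccccccccccccccc73###c
174 cccccccbbccccccccc8a###a
175 cccccccbbbccccccc89a####
176 bcbbbcccbccccccccc82####
177 cccbcccbccccccccca82###c
178 ccccccccccbcccbcbc85###c
179 cccccccccbccccbbbc8c6##6
180 ccccccccbbcccccccc8a4###
181 ccccccccbccccccccc93####
182 ccccbbcbccbcccccccc5####
183 cccbbbcbccccbcbccc62####
184 bcccbbccccccccccca423343
185 bbcccccccccccccbbc654542
186 bbbccccccccccbcccccd8432
187 bbcccccccccbbbbccccc7321
188 ccccccccccccccbccccc5231
189 bbbbcccccccbccccccc52221
190 ccccbccbccbcccbbcc514221
191 ccccbbcbbbbcccccc7215221
192 cccccbbbccccccbc9301422
[... 1269 characters left out ...]
#bcccccccc
179 ccccccc8c6##68##ccccccccc
180 ccccccc8b4######bcccccccc
181 cccccccb4#######a9ccccccc
182 cccccccc5#########ccccccc
183 ccccccc62########accccccc
184 cccccca4323899427cccccccc
185 ccccccc7647abb56ccccccccc
186 ccccccccd877bb8cccccccccc
187 ccccccccc86abb8cccccccccc
188 ccccccccc86abb9cccccccccc
189 ccccccccc869bb9cccccccccc
190 ccccccccc868bb8cccccccccc
191 ccccccccc866546cccccccccc
192 cccccccccc888accccccccccc
193 ccccccccccccccccccccccccc
194 ccccccccccccccccccccccccc
195 ccccccccccccccccccccccccc
196 ccccccccccccccccccccccccc
197 ccccccccccccccccccccccccc
198 ccccccccccccccccccccccccc
199 ccccccccccccccccccccccccc
200 ccccccccccccccccccccccccc
201 ccccccccccccccccccccccccc
```

Run:
```python
from h import *
a=plane("top",[[410.2,152.7]],19)[0];b=plane("top",[[411.8,191.8]],9)[0];print(a,b,(a+b)/2,np.linalg.norm((a-b)[:2]),np.arctan2(*(a-b)[1::-1]))
a=plane("top",[[411.3,159.3]],26)[0];b=plane("top",[[411.3,184.9]],8)[0];print(a,b,(a+b)/2,np.linalg.norm((a-b)[:2]))
plan([(551,-312,290,-.065,8,.6)])
```

```text
[ 618.67428716 -319.85394183   19.        ] [ 497.70440871 -309.4841121     9.        ] [ 558.18934793 -314.66902696   14.        ] 121.4135283307744 -0.08551336038604478
[ 595.2205021  -318.04032384   26.        ] [ 519.49232177 -311.39652762    8.        ] [ 557.35641193 -314.71842573   17.        ] 76.01905895972104
at [514.4 -81.3 308.7] yaw -0.065 tilt [0.     0.0005] q7 -1.55 w 0.606 F [ 0.6 -0.3 -0.3] t 47.85
max 0.71
0.16 0.71 0.06 0 0 0 0.6; 0.16 0.71 0.06 0 0 0 0.6; 0.16 0.71 0.06 0 0 0 0.6; 0.16 0.71 0.06 0 0 0 0.6; 0.16 0.71 0.06 0 0 0 0.6; 0.16 0.71 0.06 0 0 0 0.6; 0.16 0.71 0.06 0 0 0 0.6; 0.16 0.71 0.06 0 0 0 0.6
```

The body and overall lengths come out at 76.0 and 121.4 mm, so the blue centre is (557.5, -314.5).

Run:
```python
from h import *
plan([(557.5,-314.5,290,-.078,8,.6),(557.5,-314.5,176,-.078,5,.6)])
```

```text
at [514.4 -81.3 308.7] yaw -0.065 tilt [0.     0.0005] q7 -1.55 w 0.606 F [ 0.6 -0.3 -0.3] t 47.85
max 0.72
0.18 0.72 0.06 0 0 0.01 0.6; 0.18 0.72 0.06 0 0 0.01 0.6; 0.18 0.72 0.06 0 0 0.01 0.6; 0.19 0.72 0.06 0 0 0.01 0.6; 0.19 0.72 0.06 0 0 0.01 0.6; 0.19 0.72 0.06 0 0 0.01 0.6; 0.19 0.72 0.06 0 0 0.01 0.6; 0.19 0.72 0.06 0 0 0.01 0.6
0 0 0.57 0 0 0 0.6; 0 0 0.57 0 0 0 0.6; 0 0 0.57 0 0 0 0.6; 0 0 0.57 0 0 0 0.6; 0 0 0.57 0 0 0 0.6; 0 0 0 0 0 0 0.6; 0 0 0 0 0 0 0.6; 0 0 0 0 0 0 0.6
```

move_arm(targets="0.18 0.72 0.06 0 0 0.01 0.6; 0.18 0.72 0.06 0 0 0.01 0.6; 0.18 0.72 0.06 0 0 0.01 0.6; 0.19 0.72 0.06 0 0 0.01 0.6; 0.19 0.72 0.06 0 0 0.01 0.6; 0.19 0.72 0.06 0 0 0.01 0.6; 0.19 0.72 0.06 0 0 0.01 0.6; 0.19 0.72 0.06 0 0 0.01 0.6")

```text
time: 48.65
ee_pos: [557.4, -317.1, 289.3]
ee_rot: [0.0, 0.999, -0.039, -0.0]
ft_force: [-0.3, 0.8, 1.0]
gripper_width: 0.601
grip_force: 0.0
```

move_arm(targets="0 0 0 0 0 0 0.6; 0 0 0 0 0 0 0.6; 0 0 0.47 0 0 0 0.6; 0 0 0.47 0 0 0 0.6; 0 0 0.47 0 0 0 0.6; 0 0 0.47 0 0 0 0.6; 0 0 0.47 0 0 0 0.6; 0 0 0.47 0 0 0 0.6")

```text
time: 49.45
ee_pos: [558.1, -313.4, 176.2]
ee_rot: [-0.0, 0.999, -0.038, 0.0]
ft_force: [-0.1, 0.1, 0.2]
gripper_width: 0.602
grip_force: 0.0
```

move_arm(targets="0 0 0 0 0 0 0.6; 0 0 0 0 0 0 0; 0 0 0 0 0 0 0; 0 0 0 0 0 0 0; 0 0 0 0 0 0 0; 0 0 0 0 0 0 0; 0 0 0 0 0 0 0; 0 0 0 0 0 0 0")

```text
time: 50.25
ee_pos: [558.4, -314.6, 177.9]
ee_rot: [0.0, 0.999, -0.038, 0.001]
ft_force: [-1.4, 1.0, 6.6]
gripper_width: 0.317
grip_force: 41.1
```

move_arm(targets="0 0 -0.4 0 0 0 0; 0 0 -0.7 0 0 0 0; 0 0 -0.8 0 0 0 0; 0 0 -0.8 0 0 0 0; 0 0 -0.3 0 0 0 0; 0 0 0 0 0 0 0; 0 0 0 0 0 0 0; 0 0 0 0 0 0 0")

```text
time: 51.05
ee_pos: [557.5, -314.1, 294.9]
ee_rot: [-0.001, 0.999, -0.038, -0.001]
ft_force: [-0.2, 0.2, -2.0]
gripper_width: 0.318
grip_force: 40.2
```

Run:
```python
from h import *
plan([(520.7,6.3,300,-.064,11,0)])
```

```text
at [ 557.5 -314.1  294.9] yaw -0.076 tilt [-0.0027 -0.001 ] q7 -1.15 w 0.318 F [-0.2  0.2 -2. ] t 51.05
max 0.72
-0.14 -0.72 -0.01 0 0 -0.01 0; -0.14 -0.72 -0.01 0 0 -0.01 0; -0.14 -0.72 -0.01 0 0 -0.01 0; -0.14 -0.72 -0.01 0 0 -0.01 0; -0.14 -0.72 -0.01 0 0 -0.01 0; -0.13 -0.72 -0.01 0 0 -0.01 0; -0.13 -0.72 -0.01 0 0 -0.01 0; -0.13 -0.72 -0.01 0 0 -0.01 0
-0.13 -0.72 -0.01 0 0 -0.01 0; -0.13 -0.72 -0.01 0 0 -0.01 0; -0.13 -0.72 -0.01 0 0 -0.01 0; 0 0 0 0 0 0 0; 0 0 0 0 0 0 0; 0 0 0 0 0 0 0; 0 0 0 0 0 0 0; 0 0 0 0 0 0 0
```

move_arm(targets="-0.14 -0.72 -0.01 0 0 -0.01 0; -0.14 -0.72 -0.01 0 0 -0.01 0; -0.14 -0.72 -0.01 0 0 -0.01 0; -0.14 -0.72 -0.01 0 0 -0.01 0; -0.14 -0.72 -0.01 0 0 -0.01 0; -0.13 -0.72 -0.01 0 0 -0.01 0; -0.13 -0.72 -0.01 0 0 -0.01 0; -0.13 -0.72 -0.01 0 0 -0.01 0")

```text
time: 51.85
ee_pos: [530.2, -80.3, 298.4]
ee_rot: [-0.0, 0.999, -0.032, -0.001]
ft_force: [-0.3, 0.3, -1.5]
gripper_width: 0.316
grip_force: 40.2
```

move_arm(targets="-0.13 -0.72 -0.01 0 0 -0.01 0; -0.13 -0.72 -0.01 0 0 -0.01 0; -0.13 -0.72 -0.01 0 0 -0.01 0; 0 0 0 0 0 0 0; 0 0 0 0 0 0 0; 0 0 0 0 0 0 0; 0 0 0 0 0 0 0; 0 0 0 0 0 0 0")

```text
time: 52.65
ee_pos: [520.7, 4.7, 300.9]
ee_rot: [0.0, 1.0, -0.031, -0.0]
ft_force: [-0.7, -0.6, -1.9]
gripper_width: 0.321
grip_force: 40.2
```

Run:
```python
from h import *
s=cams.capture("side");cv2.imwrite("pics/s10.png",cv2.resize(s[130:250,240:360,::-1],None,fx=4,fy=4))
p=arm.observe()["ee_pos"];c=p-[0,0,162];print(proj("side",[c+[-38,2,0],c,c+[38,-2,0]]).round(1).tolist())
for b in blobs(s,(98,100,30),(125,255,255),(260,120,340,230),4): print("blue side",b[0],b[1].round(1))
plan([(520.7,6.3,240,-.064,3,0),(520.7,6.3,212,-.064,5,0)])
```

```text
[[316.3, 179.3], [307.0, 175.4], [298.0, 171.7]]
blue side 40 [311.8 177.7]
blue side 26 [274.4 139.3]
blue side 5 [297. 174.]
at [520.7   4.8 301. ] yaw -0.061 tilt [-0.0001  0.0003] q7 -1.72 w 0.32 F [ 0.5 -0.7 -0.4] t 52.7
max 0.51
0 -0.01 0.51 0 0 0.01 0; 0 -0.01 0.51 0 0 0.01 0; 0 -0.01 0.51 0 0 0.01 0; 0 0 0.14 0 0 0 0; 0 0 0.14 0 0 0 0; 0 0 0.14 0 0 0 0; 0 0 0.14 0 0 0 0; 0 0 0.14 0 0 0 0
```

View pics/s10.png

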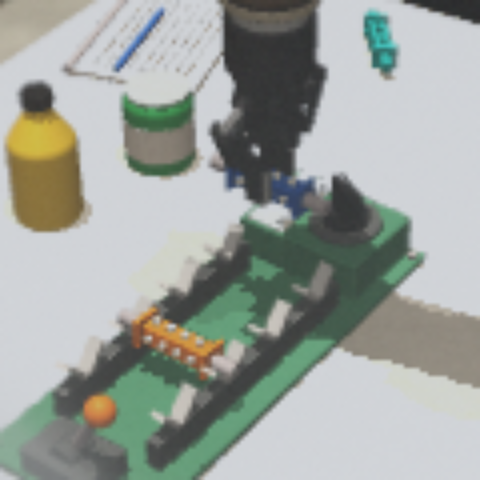

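The blue drum is held level at crop (285,190), where it should be. The yellow drum is seated at (178,340).

move_arm(targets="0 -0.01 0.51 0 0 0.01 0; 0 -0.01 0.51 0 0 0.01 0; 0 -0.01 0.51 0 0 0 0; 0 0 0.14 0 0 0 0; 0 0 0.14 0 0 0 0; 0 0 0.14 0 0 0 0; 0 0 0.14 0 0 0 0; 0 0 0.14 0 0 0 0")

```text
time: 53.5
ee_pos: [521.3, 6.7, 213.0]
ee_rot: [-0.0, 1.0, -0.031, 0.001]
ft_force: [-18.1, -0.4, 60.6]
gripper_width: 0.321
grip_force: 48.2
```

move_arm(targets="0 0 0 0 0 0 0; 0 0 0 0 0 0 0; 0 0 0 0 0 0 0.5; 0 0 0 0 0 0 0.5; 0 0 0 0 0 0 0.5; 0 0 0 0 0 0 0.5; 0 0 -0.4 0 0 0 0.5; 0 0 -0.6 0 0 0 0.5")

```text
time: 54.3
ee_pos: [520.2, 6.8, 251.0]
ee_rot: [0.0, 1.0, -0.031, -0.002]
ft_force: [-0.4, -0.6, 0.0]
gripper_width: 0.502
grip_force: 0.0
```

move_arm(targets="0 0 -0.8 0 0 0 0.6; 0 0 -0.6 0 0 0 0.6; 0 0.9 0 0 0 0 0.6; 0 0.9 0 0 0 0 0.6; 0 0.9 0 0 0 0 0.6; 0 0.9 0 0 0 0 0.6; 0 0.9 0 0 0 0 0.6; 0 0.9 0 0 0 0 0.6")

```text
time: 55.1
ee_pos: [507.0, -210.1, 307.8]
ee_rot: [-0.0, 1.0, -0.031, -0.0]
ft_force: [1.0, 0.4, -0.2]
gripper_width: 0.596
grip_force: 0.0
```

move_arm(targets="0 0.9 0 0 0 0 0.6; 0 0.9 0 0 0 0 0.6; 0 0.9 0 0 0 0 0.6; 0 0 0 0 0 0 0.6; 0 0 0 0 0 0 0.6; 0 0 0 0 0 0 0.6; 0 0 0 0 0 0 0.6; 0 0 0 0 0 0 0.6")

```text
time: 55.9
ee_pos: [500.9, -315.4, 308.0]
ee_rot: [-0.0, 1.0, -0.03, 0.0]
ft_force: [-0.0, -0.6, 0.2]
gripper_width: 0.603
grip_force: 0.0
```

Run:
```python
from h import *
t=cams.capture("top");s=cams.capture("side")
a=cv2.resize(t[160:260,130:365,::-1],None,fx=3.3,fy=3.3,interpolation=cv2.INTER_CUBIC);b=cv2.resize(s[150:240,230:350,::-1],None,fx=2.8,fy=2.8)
cv2.imwrite("pics/fin.png",np.vstack([a,cv2.copyMakeBorder(b,0,0,0,a.shape[1]-b.shape[1],cv2.BORDER_CONSTANT)]))
for nm,lo,hi in(("yel",(12,110,80),(28,255,255)),("blue",(98,100,50),(125,255,255))):
    for q in blobs(t,lo,hi,(230,165,322,225),15): print(nm,q[0],q[1].round(1),plane("top",[q[1]],60).round(1))
print([setting()[2].round(2) for _ in range(3)])
q=blobs(t,(5,180,120),(18,255,255),(200,185,230,215),3)[0];r=blobs(s,(5,150,130),(18,255,255),(240,215,290,250),3)[0]
print("ball",plane("top",[q[1]],95),plane("side",[r[1]],95),tri(q[1],r[1]))
```

```text
yel 168 [263.6 191.7] [[528.  133.3  60. ]]
blue 165 [307.2 189.7] [[522.    6.7  60. ]]
[np.float64(0.05), np.float64(-0.06), np.float64(-0.04)]
ball [[504.01067873 267.49045569  95.        ]] [[506.17258502 265.17478597  95.        ]] (array([503.90501036, 267.08312221,  97.50452249]), np.float64(0.980777245363139))
```

View pics/fin.png

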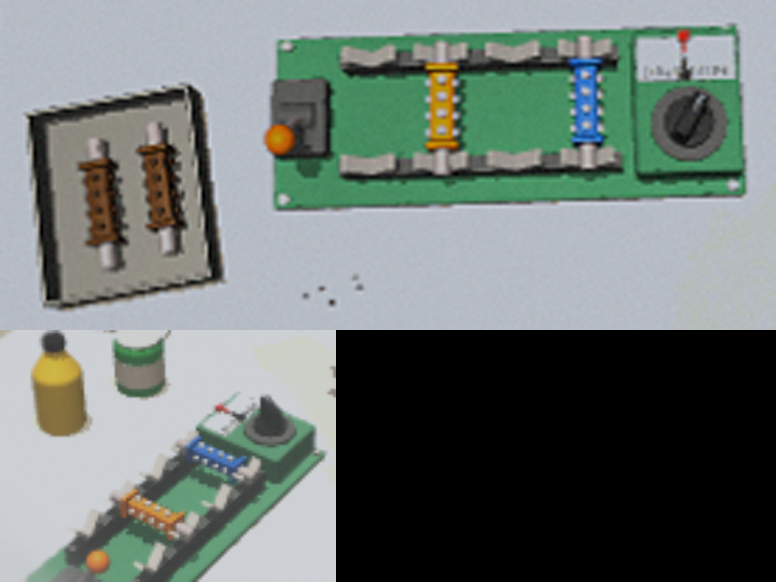

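Both drums sit in cradles 0 and 2, the tray holds both worn drums, and the pointer is in line with the mark. The blue drum met 60 N on the way down, so I'll check that it is fully seated.

Run:
```python
from h import *
T0=cv2.imread("pics/top0.png")[:,:,::-1];S0=cv2.imread("pics/side0.png")[:,:,::-1];t=cams.capture("top");s=cams.capture("side")
br=((0,90,40),(16,255,255));ye=((8,110,80),(28,255,255));bl=((98,90,40),(125,255,255))
def show(n,im,c,roi):
    for b in blobs(im,*c,roi,15)[:1]:
        w,v=np.linalg.eigh(np.cov(b[3].T));a=v[:,1];print(n,b[0],b[1].round(2),b[3].min(0),b[3].max(0),"ang",np.degrees(np.arctan2(a[1],a[0])).round(1)%180)
R2,R0=(255,170,285,225),(295,170,325,225)
show("top worn0",T0,br,R0);show("top blue ",t,bl,R0);show("top worn2",T0,br,R2);show("top yel  ",t,ye,R2)
Q2,Q0=(270,198,300,230),(293,180,325,208)
show("side worn0",S0,br,Q0);show("side blue ",s,bl,Q0);show("side worn2",S0,br,Q2);show("side yel  ",s,ye,Q2)
for z in(50,56):print(z,proj("side",[521.5,6.3,z]),proj("top",[521.5,6.3,z]))
print(proj("side",[517.5,6.6,50]))
```

```text
top worn0 175 [307.37 190.11] [302 178] [312 202] ang 87.4
top blue  174 [307.12 189.94] [302 177] [312 204] ang 89.0
top worn2 175 [263.21 191.26] [258 179] [268 204] ang 89.0
top yel   169 [263.55 191.64] [259 179] [268 204] ang 90.1
side worn0 41 [307.51 194.54] [299 190] [317 198] ang 20.099999999999994
side blue  97 [306.05 194.72] [297 188] [317 201] ang 20.099999999999994
side worn2 53 [284.77 214.06] [276 210] [294 218] ang 22.599999999999994
side yel   122 [282.73 214.28] [273 207] [295 221] ang 22.0
50 [[306.661637   196.05997068]] [[307.48103438 190.63907601]]
56 [[306.65717734 194.73071429]] [[307.43924179 190.17319877]]
[[307.57134193 196.48174397]]
```

Blue has the same tilt (20.1°) and height as the worn drum seated there at the start, so it is fully down. I'm handing in.

```bash
python3 -c "
from station import job
print(job.sign_off())"
```

```text
the job is handed in; nothing more can be done
None
```

The job is handed in: the depth pointer is on the red mark to within about 0.1 mm by camera, the lever is back at locked, both worn drums are in the wash tray, and the blue and yellow drums are seated in cradles 1 and 3 from the depth box.

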